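# Load a vial and index the carousel to its stop

### The arm

A 7-joint arm with a two-finger parallel gripper is mounted at the origin on a cart in front of the work surface, level with it; the furniture and walls round the work are solid. World frame = base frame: x ahead of the robot, y to its left, z up, the work surface at z = 0. Lengths are in m, angles in rad, forces in N, time in s.
With the tool pointing down it reaches from about 0.425 to 0.875 m from the base axis. Payload 4.7 kg.
Tool frame: the origin (TCP) lies on the mounting face of the last link; the fingertips stand 182 mm ahead of it and the grasp point (between the pads) lies 164 mm ahead of it; z points along the fingers, y is the direction in which the jaws open and shut (so a half turn about z gives the same grasp; the last joint's range is limited). The gripper opens to 87 mm and grips with 3 to 60 N. Pads are 19 mm wide; open, the fingers measure 117 mm over their backs; the gripper's body (75 mm by 190 mm) begins 51 mm behind the grasp point.
Start: joints at [-1.141, 0.321, -0.07, 1.45, 0.023, 1.371, -0.057], TCP at [0.263, 0.595, 0.405] pointing down, gripper open.
Joint ranges: [-2.86, 2.86], [-0.3, 2.09], [-1.38, 1.24], [0.06, 2.45], [-1.56, 4.7], [0.09, 2.05], [-2.69, 2.69]. Speed limits (rad/s): [2.57, 2.57, 3.14, 3.14, 3.14, 3.14, 3.14].

### API

Orientations are given as a rotation vector (axis times angle).
In Python, from bench import ctrl gives the robot as it stands. The module is installed in compiled form; this text tells all that it offers.
- The arm moves only by the tool play_rows, never from a script. Its argument "targets" is text: rows parted by semicolons, each of 7 numbers parted by spaces: the shift along the tool's x, y, z in cm, then the turn, a rotation vector about the tool's x, y, z in rad, then the opening, from -1 (shut) to 1 (fully open). In form: x y z ax ay az grip; .... A call has 1 to 20 rows; each row shifts and turns the pose as measured when the row begins, along the tool's axes as they then stand; what a row does not reach is not made up. A row lasts 1/8 s, in which the tool goes at most 62.5 mm and 10.7 degrees, less where a joint would pass 70% of its speed; a pose out of reach is approached as far as the arm can. A call is refused whole if a number of a shift passes 6.25 or a number of a turn 0.188, either way. A call with a gripper value outside its range is refused whole. The fingers move at their own pace and stop on an object; "newtons" is the grip in N (left out, the last holds). Time passes only in rows, so rows that do not move let the fingers close. It gives the time, the measured TCP pose, the force and the opening at its end, in the units of the state.
- ctrl.get_state(): the state, without advancing time (a new reading comes with each control period).
- ctrl.get_image(name): name is "side" or "top"; returns a dict with "pixels" (420x560x3 uint8, blue, green, red), "depth" (420x560 float32, m along the optical axis (not along the pixel's ray), 0 where there is no reading), "intrinsics" (3x3 intrinsics, pixels), "R" (3x3) and "t" (3): a world point X has camera coordinates R X + t. Camera axes: x right, y down, z forward; pixel columns grow to the right and rows downward; lengths in m; the calibration is good to about 2 mm. A picture is of the moment at which its call begins.
- ctrl.close_job(): hands the job in, once; it reports no verdict.
The state is a dict: "time": time; "joint_positions": joint angles; "qd": joint speeds; "joint_torque": joint torques, N m; "position": TCP position; "tool_rot": TCP orientation; "ft_force": force on the tool from outside, world axes, zero at the start; "torque": the same for the moment, N m; "grip_width": opening from 0.0 (shut) to 1.0 (fully open).
Only numpy, scipy, OpenCV 4.12 (cv2) and the standard library are available. Lean on these libraries where they do the work, as an engineer would, in place of code of your own. Each camera call takes 0.05 s, during which the arm holds its last target.

### The job

Take the vial from the lilac rack and stand it upright, right down in the empty sleeve of the sample carousel, and let go. Then push the carousel counter-clockwise (seen from above) by one of its steel posts, with the fingers resting against the post rather than gripping it, over the detent click and on until it meets its hard stop. Keep it bedded there with a steady push of about 13 N for a second before letting go, never pushing on it with more than 20 N, and leave the bottle, tip box, timer and petri dish where they stand.

Things in the scene. Friction and masses are not known exactly. Their poses are not given: they have to be found in the camera images.
- vial_center (a point): The vial to load: capped tube, 12.4 mm diameter, 46 mm tall, about 12 g, loose, upright, the only one in the lilac rack (65 x 103 x 22 mm, fixed). Its foot is 11 mm above the worktop, the rack's top face up to 11 mm above the foot. Point at its centre, 23 mm above the foot; z along the vial. Grip its upper half; once gripped, its foot may hang up to 3 mm aside.
- pocket (a point): Inner floor of the only empty sleeve, on the sleeve's axis, 55 mm from the carousel's axis, 59 mm above the worktop. The sleeve is a grey tube, 22 mm outer and 17 mm inner diameter; its rim is 14 mm above this point. Turns with the carousel; x points radially outward. It starts one station before the reader head (grey box beside the rim).
- carousel_top (a point): Centre of the carousel's top face, on its vertical axis, 57 mm above the worktop. Round aluminium index table, 196 mm in diameter; eight sleeves 55 mm from the axis (all but the pocket hold fixed vials reaching 48 mm above the top face), eight steel posts 85 mm from it. x points at the pocket (turns with the table), z up.
- carousel (a joint): Carousel angle, rad, grows counter-clockwise seen from above. Starts at -0.08 to 0.08. A spring-ball detent resists from 0.26 to 0.40 (5 to 11 N at a post), then drives it on to 0.53; then it turns freely (friction 1.5 N at a post) until a rim lug meets the rigid hard stop, set anew each time between 0.68 and 0.89 and only to be felt. It stays where it is left.
- bottle: Bystander: small bottle with blue screw cap, 56 mm in diameter, 104 mm tall; origin under its centre.
- tip_box: Bystander: pipette tip box, 76 x 119 x 62 mm; origin under its centre.
- timer: Bystander: count-down timer, 62 x 66 x 19 mm; origin under its centre.
- petri_dish: Bystander: petri dish, 61 mm in diameter, 15 mm tall; origin under its centre.
- post_0 (a point): Steel post 0, half-way up its 40 mm height, on its axis (10 mm diameter, 85 mm from the carousel's axis, standing on its top face; 22.5 degrees counter-clockwise from the direction of the pocket). Turns with the carousel. Any of the eight may be pushed.
- post_1 (a point): Steel post 1, half-way up its 40 mm height, on its axis (10 mm diameter, 85 mm from the carousel's axis, standing on its top face; 67.5 degrees counter-clockwise from the direction of the pocket). Turns with the carousel. Any of the eight may be pushed.
- post_2 (a point): Steel post 2, half-way up its 40 mm height, on its axis (10 mm diameter, 85 mm from the carousel's axis, standing on its top face; 112.5 degrees counter-clockwise from the direction of the pocket). Turns with the carousel. Any of the eight may be pushed.
- post_3 (a point): Steel post 3, half-way up its 40 mm height, on its axis (10 mm diameter, 85 mm from the carousel's axis, standing on its top face; 157.5 degrees counter-clockwise from the direction of the pocket). Turns with the carousel. Any of the eight may be pushed.
- post_4 (a point): Steel post 4, half-way up its 40 mm height, on its axis (10 mm diameter, 85 mm from the carousel's axis, standing on its top face; 202.5 degrees counter-clockwise from the direction of the pocket). Turns with the carousel. Any of the eight may be pushed.
- post_5 (a point): Steel post 5, half-way up its 40 mm height, on its axis (10 mm diameter, 85 mm from the carousel's axis, standing on its top face; 247.5 degrees counter-clockwise from the direction of the pocket). Turns with the carousel. Any of the eight may be pushed.
- post_6 (a point): Steel post 6, half-way up its 40 mm height, on its axis (10 mm diameter, 85 mm from the carousel's axis, standing on its top face; 292.5 degrees counter-clockwise from the direction of the pocket). Turns with the carousel. Any of the eight may be pushed.
- post_7 (a point): Steel post 7, half-way up its 40 mm height, on its axis (10 mm diameter, 85 mm from the carousel's axis, standing on its top face; 337.5 degrees counter-clockwise from the direction of the pocket). Turns with the carousel. Any of the eight may be pushed.

How it is judged:
By the outcome, as a careful person would: the job done as asked, in the order asked, and still so for the second after the job is handed in, with the robot touching nothing.
It also fails if it takes over 72 s, if anything falls off the work surface, if the arm or the gripper's body presses on something with over 40 N, if the wrist force passes 120 N, or if a joint passes its speed limit or range.

## Working session

There is one attempt and no reset: what is moved stays moved. The work goes in short steps, Python scripts to look and compute and a tool call to move; the robot and the scene stay as the last step left them, time stands still between calls to the robot, and variables do not carry over. Pictures are saved under pics/ and viewed, and the job is handed in when it is done.

Besides the shell and the picture viewer there is one more tool, called after "Request:" as name(argument=value, ...) on one line, values as JSON. play_rows: Moves the arm, as the interface text tells. Its arguments: {"type":"object","properties":{"targets":{"type":"string"},"newtons":{"type":"number"}},"required":["targets"]}

```bash
mkdir -p pics; python3 - <<'E'
from bench import ctrl
import cv2,numpy as np
s=ctrl.get_state()
for k in s: print(k,np.round(s[k],3))
for n in("top","side"):
    d=ctrl.get_image(n); cv2.imwrite(f"pics/{n}0.png",d["pixels"])
    np.savez(f"{n}0.npz",**d)
    print(n,d["intrinsics"],d["R"],d["t"],(d["depth"]>0).mean())
E
```

```text
time 0.0
joint_positions [-1.141  0.322 -0.07   1.452  0.023  1.371 -0.057]
qd [-0.001  0.002 -0.001 -0.001  0.001  0.001  0.001]
joint_torque [ 0.0000e+00 -4.9128e+01 -4.0300e-01 -3.1253e+01 -6.4000e-02  4.3000e-02
  0.0000e+00]
position [0.263 0.594 0.404]
tool_rot [-6.480e-01 -3.074e+00  3.000e-03]
ft_force [ 0.488 -0.195  0.695]
torque [ 0.018  0.02  -0.01 ]
grip_width 1.001
top [[422.05456789   0.         272.38972161]
 [  0.         422.05456789 210.84510126]
 [  0.           0.           1.        ]] [[-0.01510223 -0.99987275  0.00513782]
 [-0.99444968  0.01448483 -0.1042114 ]
 [ 0.10412372 -0.00668313 -0.9945419 ]] [0.03031205 0.52392028 1.32683754] 0.9960204081632653
side [[464.18737054   0.         280.83957775]
 [  0.         464.18737054 211.22874029]
 [  0.           0.           1.        ]] [[-0.63730844 -0.77059614 -0.0044196 ]
 [-0.30683008  0.25901124 -0.91584304]
 [ 0.70688985 -0.58231844 -0.40151212]] [0.350655   0.21326069 1.08573539] 0.9960119047619047
```

View pics/top0.png

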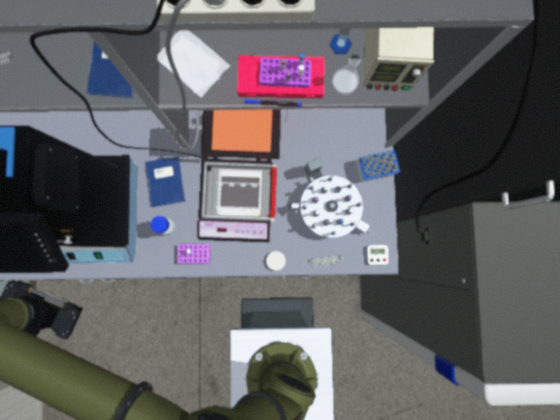

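View pics/side0.png

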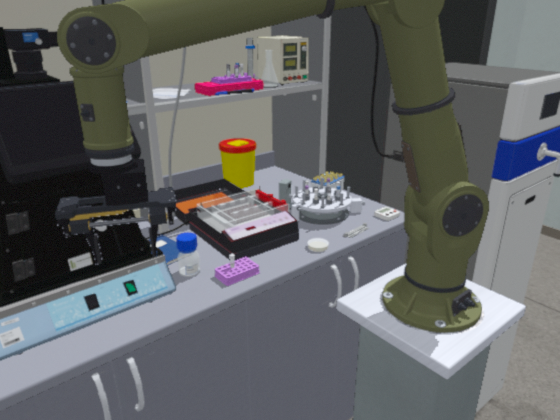

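The top view shows the lilac rack at about (193,253), the carousel at (332,207), the bottle at (160,225), the dish at (276,261), the timer at (377,255) and the tip box at (380,165). I'll enlarge the rack and carousel areas next.

```bash
cat > h.py <<'E'
import numpy as np,cv2
from bench import ctrl
def ray(d,u,v,z):
    K,R,t=d["intrinsics"],d["R"],d["t"]
    r=R.T@np.linalg.solve(K,[u,v,1.]); c=-R.T@t
    return c+r*(z-c[2])/r[2]
def proj(d,X):
    p=d["intrinsics"]@(d["R"]@np.array(X)+d["t"]); return p[:2]/p[2]
def pt(d,u,v):
    K,R,t=d["intrinsics"],d["R"],d["t"]
    z=d["depth"][v,u]; return R.T@(np.linalg.solve(K,[u,v,1.])*z-t)
E
python3 - <<'E'
from h import *
a=np.load("top0.npz");b=np.load("side0.npz")
def crop(d,x0,y0,w,h,s): return cv2.resize(d["pixels"][y0:y0+h,x0:x0+w],None,fx=s,fy=s,interpolation=cv2.INTER_CUBIC)
cv2.imwrite("pics/c1.png",crop(a,282,155,100,95,6)); cv2.imwrite("pics/c2.png",crop(b,270,160,120,80,6)); 
cv2.imwrite("pics/c3.png",np.hstack([crop(a,165,230,60,50,6),crop(b,205,240,60,50,6)]))
E
```

```text
(no output)
```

View pics/c1.png

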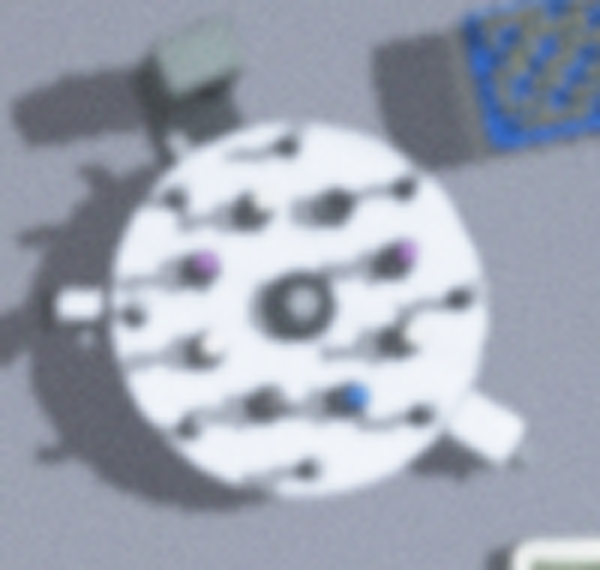

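View pics/c2.png

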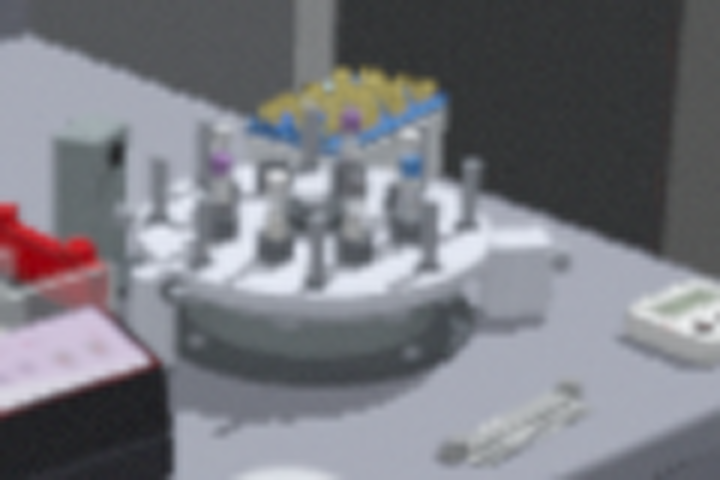

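View pics/c3.png

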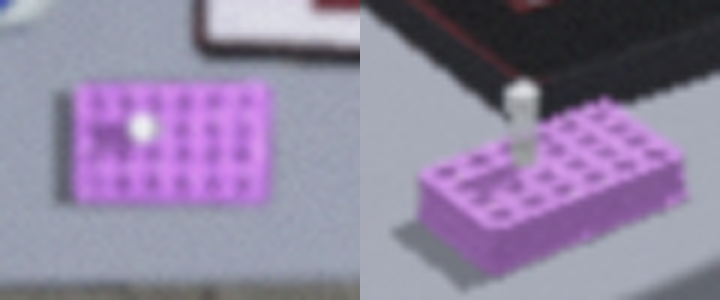

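In the c1 crop the disc centre is near (300,308). The sleeve at (335,207), just clockwise of the reader head at (190,60), looks empty. In c3 the vial cap is at (143,127) in the top crop. I'll fit these positions next.

```bash
python3 - <<'E'
from h import *
a=np.load("top0.npz");b=np.load("side0.npz")
# disc fit: bright pixels in top crop
im=a["pixels"].astype(int); m=(im.min(2)>205).astype(np.uint8); roi=np.zeros_like(m); roi[150:252,285:372]=1; m*=roi
pts=np.argwhere(m)[:,::-1]; w=np.array([ray(a,u,v,.057) for u,v in pts])[:,:2]
h=cv2.convexHull(w.astype(np.float32))[:,0]
# circle fit with robust (exclude stop block etc)
from scipy.optimize import least_squares
f=lambda p: np.hypot(h[:,0]-p[0],h[:,1]-p[1])-.098
r=least_squares(f,w.mean(0),loss='soft_l1',f_scale=.002); print("disc",r.x,np.round(np.sort(f(r.x)),3)[[0,5,10,-5,-1]],len(h))
# caps/pos of posts from crop
c=r.x
P=[(287,145),(403,187),(458,297),(420,413),(305,468),(187,427),(133,316),(175,197)]
for u,v in P:
    X=ray(a,282+(u+.5)/6-.5,155+(v+.5)/6-.5,.097); d=X[:2]-c; print("post",X[:2].round(4),np.hypot(*d).round(4),np.degrees(np.arctan2(d[1],d[0])).round(1))
S=[(248,212,.08),(335,207,.068),(397,260,.08),(395,343,.08),(350,402,.08),(265,405,.08),(200,350,.08),(200,268,.08)]
for u,v,z in S:
    X=ray(a,282+(u+.5)/6-.5,155+(v+.5)/6-.5,z); d=X[:2]-c; print("slv",X[:2].round(4),np.hypot(*d).round(4),np.degrees(np.arctan2(d[1],d[0])).round(1))
X=ray(a,282+190/6,155+60/6,.1)[:2]; print("head",X)
for k in range(8):
    th=np.radians(k*45-20); print(k*45-20, proj(b,[c[0]+.055*np.cos(th),c[1]+.055*np.sin(th),.073]).round(1)*6-np.array([270,160])*6)
# vial
for d,x0,y0,n in((a,165,230,'t'),(b,205,240,'s')):
    q=d["pixels"][y0:y0+50,x0:x0+60].astype(int); s=q.max(2)-q.min(2); g=((s<35)&(q.min(2)>190)).astype(np.uint8)
    k,l,st,ce=cv2.connectedComponentsWithStats(g)
    for i in range(1,k):
        if st[i,4]>6: print(n,st[i],ce[i]+[x0,y0])
# rack top corners
q=a["pixels"].astype(int); pm=((q[...,2]-q[...,1]>40)&(q[...,0]-q[...,1]>50)).astype(np.uint8); pm[:230]=0;pm[275:]=0;pm[:,:165]=0;pm[:,225:]=0
rc=cv2.minAreaRect(np.argwhere(pm)[:,::-1].astype(np.float32));print(rc); print([ray(a,*p,.022).round(4) for p in cv2.boxPoints(rc)])
E
```

```text
disc [ 0.53185797 -0.16379651] [-0.004 -0.002  0.     0.072  0.082] 28
post [ 0.6135 -0.1535] 0.0823 7.2
post [ 0.5909 -0.2121] 0.0763 -39.3
post [ 0.534  -0.2382] 0.0744 -88.4
post [ 0.4751 -0.2168] 0.0776 -136.9
post [ 0.4482 -0.1578] 0.0839 175.9
post [ 0.4698 -0.0987] 0.0899 133.6
post [ 0.5266 -0.0727] 0.0913 93.3
post [ 0.5874 -0.0955] 0.088 50.9
slv [ 0.5818 -0.1348] 0.0577 30.2
slv [ 0.5856 -0.1818] 0.0567 -18.5
slv [ 0.5556 -0.211 ] 0.0528 -63.3
slv [ 0.5126 -0.2085] 0.0487 -113.3
slv [ 0.4825 -0.1844] 0.0534 -157.3
slv [ 0.4816 -0.1407] 0.0553 155.3
slv [ 0.5105 -0.1081] 0.0597 111.0
slv [ 0.5529 -0.1092] 0.0585 68.9
head [ 0.65643287 -0.10589322]
-20 [276.  166.2]
25 [223.2 184.2]
70 [223.2 212.4]
115 [279. 234.]
160 [358.8 235.2]
205 [411.6 214.8]
250 [406.8 186.6]
295 [350.4 166.8]
t [ 35   0  25   7 124] [211.01612903 232.93548387]
t [22 19  4  4 10] [188.3 250.7]
((193.0, 253.5), (19.0, 32.0), 90.0)
[array([0.4229, 0.3285, 0.022 ]), array([0.4214, 0.2264, 0.022 ]), array([0.3612, 0.2264, 0.022 ]), array([0.3627, 0.328 , 0.022 ])]
```

```bash
python3 - <<'E'
from h import *
a=np.load("top0.npz");b=np.load("side0.npz")
for d in(a,b): print("cam",-d["R"].T@d["t"])
def hm(d,x0,y0,w,h):
    Z=np.array([[pt(d,u,v)[2] for u in range(x0,x0+w)] for v in range(y0,y0+h)]);return Z
Z=hm(a,282,155,100,95); cv2.imwrite("pics/hm.png",cv2.resize(np.clip(Z*2000,0,255).astype(np.uint8),None,fx=6,fy=6,interpolation=cv2.INTER_NEAREST))
Zs=hm(b,270,160,120,80); cv2.imwrite("pics/hms.png",cv2.resize(np.clip(Zs*2000,0,255).astype(np.uint8),None,fx=6,fy=6,interpolation=cv2.INTER_NEAREST))
V=hm(a,180,242,18,18); print((V*1000).round().astype(int))
E
```

```text
cam [0.38331488 0.03158672 1.37403825]
cam [-0.47858514  0.84722021  0.632799  ]
[[ 3  0  0  1 -3 -3 -1  6  3 -2  7 -2  3  5 -1  6  2  5]
 [ 6  6  4  7  8  3  1  6  2  4  3  4  4  3  7  0  3  4]
 [24 26 27 24 24 21 25 23 18 22 22 26 22 22 25 22 22 31]
 [25 13 25 19 24 21 13 27 24 20 20 19 26 25 21 19 13 23]
 [10 17 18 21 25 13 12 18 29 24 10 12 10 20 20 11 13 24]
 [14 12  8 21 24 13 14 13 22 22  9 15 21 24 27 11 12 26]
 [22 21 20 23 18 23 23 25 25 17 22 20 23 23 21 23 27 30]
 [27 20 27 26 23 24 28 17 59 56 49 26 19 18 24 25 24 24]
 [13 11 14 23 22 11 10 59 58 58 55 46 22 22 26 14 17 23]
 [17 12 12 22 26 12 15 57 56 60 55 49 22 25 20  9 10 30]
 [19  9 21 24 28 13 13 58 60 63 53 31 23 27 28 10 20 17]
 [23 25 22 20 19 26 26 22 23 22 23 24 28 26 26 20 25 25]
 [20 10 27 21 24 11 15 25 21 26 14 11 23 23 25 15  7 25]
 [18  9 16 22 18 14 16 30 26 20 13 11 22 23 19 15 12 25]
 [12  9 23 17 23 17  9 26 27 20  9 12 23 24 25 14 13 23]
 [27 20 21 25 19 26 24 23 21 25 22 19 24 25 21 27 28 21]
 [28 23 25 22 30 23 26 31 22 24 22 26 28 30 24 25 22 20]
 [12 13 23 20 27  8 11 23 16 16 10 13 22 23 13  9 17 20]]
```

View pics/hm.png

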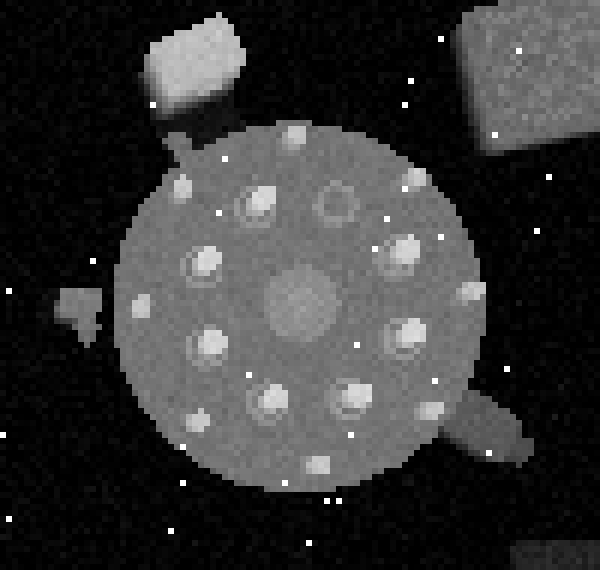

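View pics/hms.png

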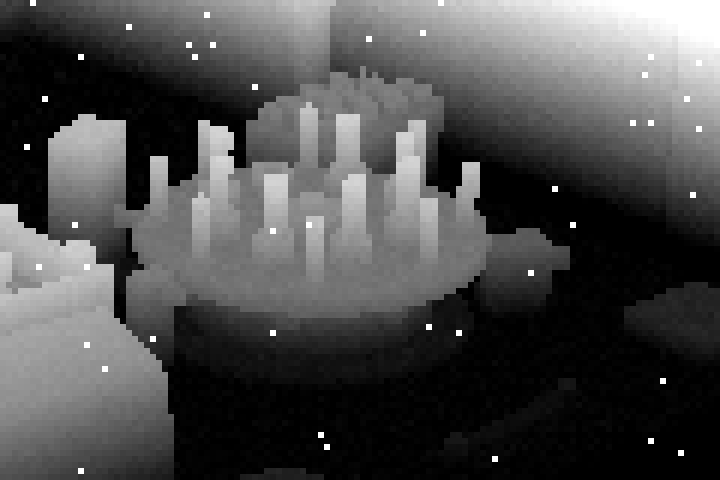

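The depth height map is clear. It shows the empty sleeve ring at crop (336,205) and eight distinct post tops.

```bash
python3 - <<'E'
from h import *
from scipy.optimize import least_squares
a=np.load("top0.npz");b=np.load("side0.npz")
def cloud(d,x0,y0,w,h):
    return np.array([[pt(d,u,v) for u in range(x0,x0+w)] for v in range(y0,y0+h)])
A=cloud(a,282,155,100,95)
# disc: points z .05-.064, hull
c0=np.array([.53,-.157])
Z=A[...,2]; r=np.hypot(A[...,0]-c0[0],A[...,1]-c0[1])
m=((Z>.084)&(Z<.115)&(r<.105)).astype(np.uint8)
k,l,st,ce=cv2.connectedComponentsWithStats(m,connectivity=8)
posts=[];vials=[]
for i in range(1,k):
    if st[i,4]<5: continue
    u,v=ce[i]+[282,155]; zz=np.median(Z[l==i])
    X=ray(a,u,v,.097)[:2]; rr=np.hypot(*(X-c0))
    if rr>.07: posts.append(X)
    else: vials.append(ray(a,u,v,.103)[:2])
    print(st[i,4],zz.round(3),X.round(4),rr.round(3))
posts=np.array(posts);vials=np.array(vials)
def f(p):
    o=[]
    for S,R,off in((posts,.085,22.5),(vials,.055,0)):
        for X in S:
            d=X-p[:2]; an=np.arctan2(d[1],d[0]); k=np.round((np.degrees(an-p[2])-off)/45)
            t=p[2]+np.radians(off+45*k); o+=list(d-R*np.array([np.cos(t),np.sin(t)]))
    return np.array(o)
s=least_squares(f,[*c0,np.radians(-18)],loss='soft_l1',f_scale=.002,x_scale=[.01,.01,.1])
print(s.x[:2],np.degrees(s.x[2]),np.round(s.fun*0+f(s.x),4)*1000)
c=s.x[:2];t=s.x[2];print("pocket",c+.055*np.array([np.cos(t),np.sin(t)]))
for i in range(8):
    q=t+np.radians(22.5+45*i); print("post",i,(c+.085*np.array([np.cos(q),np.sin(q)])).round(4),np.degrees(q).round(1))
# disc edge check (depth)
dm=((Z>.045)&(Z<.07)&(np.hypot(A[...,0]-c[0],A[...,1]-c[1])<.12)).astype(np.uint8)
# vial
V=cloud(a,165,230,60,50); m=(V[...,2]>.045)&(V[...,2]<.066); m[:, :10]=0
k,l,st,ce=cv2.connectedComponentsWithStats(m.astype(np.uint8))
for i in range(1,k):
    if st[i,4]>6: print("vial",st[i],ray(a,*(ce[i]+[165,230]),.055), V[l==i].mean(0))
V=cloud(b,205,240,60,60); rr=np.hypot(V[...,0]-.378,V[...,1]-.292); m=(V[...,2]>.026)&(V[...,2]<.062)&(rr<.03)
print("side vial cloud",m.sum(),np.median(V[m],0),V[m].min(0),V[m].max(0))
hd=A[(Z>.1)&(A[...,0]>c[0]+.09)&(A[...,1]>c[1]-.03)]; print("head",hd.min(0),hd.max(0))
E
```

```text
9 0.097 [ 0.6189 -0.1585] 0.089
10 0.099 [ 0.5924 -0.0995] 0.085
9 0.096 [ 0.5962 -0.2192] 0.091
18 0.106 [ 0.5853 -0.1395] 0.058
18 0.104 [ 0.5584 -0.2123] 0.062
17 0.105 [ 0.5545 -0.1108] 0.052
11 0.095 [ 0.5375 -0.2458] 0.089
11 0.097 [ 0.5315 -0.0769] 0.08
18 0.105 [ 0.516  -0.2137] 0.058
17 0.104 [ 0.5128 -0.1124] 0.048
17 0.103 [ 0.4838 -0.1429] 0.048
17 0.104 [ 0.4848 -0.1853] 0.053
10 0.097 [ 0.4763 -0.2227] 0.085
11 0.099 [ 0.4731 -0.1042] 0.078
10 0.099 [ 0.4498 -0.165 ] 0.081
[ 0.53452868 -0.16144483] -20.524766152004087 [-0.6  0.  -0.2 -0.2 -0.4  0.2 -0.   0.6 -0.1 -0.4 -0.2  0.9  0.7 -0.8
  0.3 -0.7 -0.2 -0.   0.2  0.3 -0.1 -0.1  0.1  0.4  0.4 -0.3  0.3  0.1
 -0.2 -0.1]
pocket [ 0.58603732 -0.1807285 ]
post 0 [ 0.6195 -0.1585] 2.0
post 1 [ 0.5925 -0.0993] 47.0
post 2 [ 0.5316 -0.0765] 92.0
post 3 [ 0.4724 -0.1034] 137.0
post 4 [ 0.4496 -0.1644] 182.0
post 5 [ 0.4765 -0.2236] 227.0
post 6 [ 0.5375 -0.2464] 272.0
post 7 [ 0.5967 -0.2194] 317.0
vial [32  7 28  3 48] [0.44008728 0.21981992 0.055     ] [0.44007519 0.21981816 0.05513588]
vial [22 19  5  4 17] [0.40098558 0.28416442 0.055     ] [0.40097872 0.28400333 0.05579344]
side vial cloud 54 [0.39841955 0.28889496 0.04581216] [0.39409921 0.28025682 0.02640048] [0.4052075  0.29340089 0.06042653]
head [ 0.67133931 -0.11933789  0.10240176] [ 0.67133931 -0.11933789  0.10240176]
```

```bash
python3 - <<'E'
from h import *
a=np.load("top0.npz")
for n,u,v,z in(("bottle",160,225,.104),("dish",276,261,.015),("timer",377,255,.019),("tip",380,165,.062)): print(n,ray(a,u,v,z).round(3))
# height map coarse grid max
from collections import defaultdict
g=defaultdict(list)
for v in range(140,280,1):
    for u in range(140,400,1):
        if a["depth"][v,u]>0:
            X=pt(a,u,v); g[(int(np.floor(X[0]*25)),int(np.floor(X[1]*25)))].append(X[2])
print("y:",[j*40 for j in range(10,-9,-1)])
for i in range(17,8,-1): print(i*40,[int(1000*np.percentile(g[(i,j)],98)) if g[(i,j)] else -1 for j in range(10,-9,-1)])
print(ctrl.get_state()["time"])
E
```

```text
bottle [0.478 0.362 0.104]
dish [0.364 0.013 0.015]
timer [ 0.378 -0.31   0.019]
tip [ 0.662 -0.32   0.062]
y: [400, 360, 320, 280, 240, 200, 160, 120, 80, 40, 0, -40, -80, -120, -160, -200, -240, -280, -320]
680 [15, 18, 16, 200, 160, 78, 72, 67, 65, 75, 74, 57, 7, 6, 87, 7, 6, 63, 64]
640 [17, 18, 17, 8, 72, 99, 98, 99, 97, 96, 98, 6, 7, 98, 95, 7, 7, 64, 66]
600 [17, 18, 17, 16, 71, 98, 105, 109, 105, 105, 98, 7, 7, 61, 97, 89, 62, 58, 64]
560 [15, 17, 17, 15, 72, 95, 89, 109, 107, 106, 104, 7, 59, 100, 107, 75, 103, 61, 7]
520 [13, 14, 13, 8, 73, 97, 107, 109, 107, 106, 100, 63, 98, 108, 75, 76, 105, 98, 5]
480 [7, 110, 109, 6, 85, 100, 98, 99, 101, 100, 104, 7, 61, 107, 105, 107, 108, 61, 7]
440 [7, 110, 108, 7, 83, 82, 84, 84, 85, 85, 82, 6, 8, 98, 75, 99, 98, 49, 39]
400 [7, 7, 27, 57, 46, 50, 59, 64, 74, 73, 66, 7, 7, 6, 57, 57, 6, 6, 22]
360 [8, 7, 27, 57, 29, 27, 8, 7, 7, 16, 22, 18, 6, 12, 10, 12, 7, 14, 23]
0.1
```

```bash
cat > plan.py <<'E'
import sys,numpy as np
from scipy.spatial.transform import Rotation as R
from bench import ctrl
def down(az):  # tool y at azimuth az deg, z down
    y=np.array([np.cos(np.radians(az)),np.sin(np.radians(az)),0]);z=np.array([0,0,-1.]);x=np.cross(y,z)
    return R.from_matrix(np.c_[x,y,z])
def st():
    s=ctrl.get_state(); r=R.from_rotvec(s["tool_rot"]); y=r.as_matrix()[:,1]
    return s,np.array(s["position"]),r,np.degrees(np.arctan2(y[1],y[0]))
def plan(target,az,grip,n,nextra=0):
    s,p,r,a=st(); T=np.array(target); Rt=down(az); print("t",round(s["time"],2),"p",p.round(4),"az",round(a,1),"tilt z",r.as_matrix()[:,2].round(4),"F",np.round(s["ft_force"],2),"g",round(float(s["grip_width"]),3))
    rows=[]
    for i in range(n):
        d=r.inv().apply((T-p)/(n-i)); w=(r.inv()*Rt).as_rotvec()/(n-i)
        w=np.round(w,3); d=np.round(d*100,2); rows.append(" ".join("%g"%x for x in [*d,*w,grip]))
        p=p+r.apply(d/100); r=r*R.from_rotvec(w)
    print("; ".join(rows))
if __name__=="__main__":
    v=[float(x) for x in sys.argv[1:]]; plan(v[:3],v[3],v[4],int(v[5]))
E
python3 plan.py .4015 .285 .30 90 0 10
```

```text
t 0.1 p [0.2625 0.5944 0.4038] az 66.2 tilt z [-6.0e-04 -1.6e-03 -1.0e+00] F [ 0.96 -0.24  0.67] g 1.001
-2.52 -2.27 1.04 -0 -0 -0.042 0; -2.42 -2.37 1.04 -0 -0 -0.042 0; -2.32 -2.47 1.04 -0 -0 -0.041 0; -2.22 -2.56 1.04 -0 -0 -0.042 0; -2.11 -2.66 1.04 -0 -0 -0.041 0; -2 -2.74 1.04 -0 -0 -0.042 0; -1.88 -2.82 1.05 -0 -0 -0.041 0; -1.77 -2.9 1.04 -0.001 -0 -0.042 0; -1.64 -2.97 1.04 -0 -0 -0.041 0; -1.52 -3.03 1.05 -0.001 -0 -0.042 0
```

Request:
play_rows(targets="-2.5 -2.3 1 0 0 -0.042 0; -2.4 -2.4 1 0 0 -0.042 0; -2.3 -2.5 1 0 0 -0.042 0; -2.2 -2.6 1 0 0 -0.042 0; -2.1 -2.7 1 0 0 -0.042 0; -2 -2.7 1 0 0 -0.042 0; -1.9 -2.8 1 0 0 -0.042 0; -1.8 -2.9 1 0 0 -0.042 0; -1.6 -3 1 0 0 -0.042 0; -1.5 -3 1 0 0 -0.042 0; 0 0 0 0 0 0 0", newtons=15)

```text
time: 1.48
position: [0.4047, 0.274, 0.2958]
tool_rot: [0.03, -3.135, 0.012]
ft_force: [-0.8, -1.2, -0.8]
grip_width: 0.499
```

```bash
python3 plan.py .4015 .285 .27 90 0 3; python3 - <<'E'
from h import *
for n in("top","side"):
    d=ctrl.get_image(n); np.savez(n+"1.npz",**d); cv2.imwrite(f"pics/{n}1.png",cv2.resize(d["pixels"][180:300,130:330] if n=="top" else d["pixels"][100:300,120:330],None,fx=3,fy=3,interpolation=cv2.INTER_CUBIC))
E
```

```text
t 1.48 p [0.4047 0.274  0.2958] az 91.1 tilt z [-0.0068 -0.0077 -0.9999] F [-0.75 -1.2  -0.77] g 0.499
0.09 0.38 0.86 -0.003 -0.002 0.006 0; 0.1 0.37 0.86 -0.002 -0.002 0.007 0; 0.1 0.37 0.86 -0.003 -0.003 0.006 0
```

Request:
play_rows(targets="0.1 0.4 0.9 -0.003 -0.002 0.006 0; 0.1 0.4 0.9 -0.003 -0.003 0.006 0; 0.1 0.4 0.9 -0.003 -0.003 0.006 0; 0 0 0 0 0 0 0")

```text
time: 2.08
position: [0.3982, 0.293, 0.2677]
tool_rot: [-0.015, 3.14, 0.008]
ft_force: [-0.2, -0.5, -0.0]
grip_width: 0.5
```

```bash
python3 plan.py .4015 .285 .25 90 0 2; python3 - <<'E'
from h import *
for n in("top","side"):
    d=ctrl.get_image(n); np.savez(n+"1.npz",**d); cv2.imwrite(f"pics/{n}1.png",cv2.resize(d["pixels"][180:300,130:330] if n=="top" else d["pixels"][100:300,120:330],None,fx=3,fy=3,interpolation=cv2.INTER_CUBIC))
E
```

```text
t 2.08 p [0.3982 0.293  0.2677] az 90.6 tilt z [ 0.0018  0.0052 -1.    ] F [-0.21 -0.46 -0.04] g 0.5
-0.16 -0.41 0.88 0.003 0.001 0.005 0; -0.16 -0.4 0.89 0.002 0.001 0.005 0
```

View pics/side1.png

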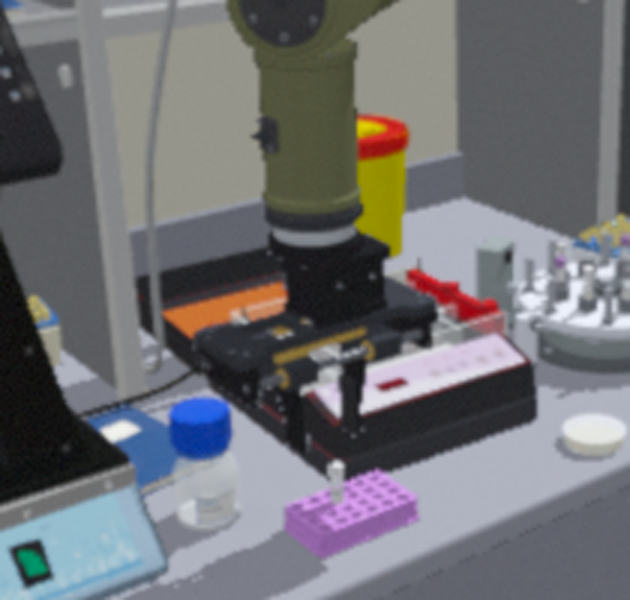

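```bash
python3 plan.py .4015 .285 .25 90 0 2; python3 - <<'E'
from h import *
b=np.load("side1.npz")
f=lambda X:(proj(b,X)-[120,100])*3
print(f([.398,.293,.086]),f([.398,.293+.022,.086]),f([.398,.293-.022,.086]),"vial top",f([.4015,.285,.057]))
E
```

```text
t 2.17 p [0.3988 0.2928 0.2686] az 90.5 tilt z [ 0.003  0.006 -1.   ] F [ 0.12  0.37 -0.48] g 0.498
-0.13 -0.4 0.93 0.003 0.002 0.004 0; -0.13 -0.39 0.93 0.003 0.001 0.005 0
[327.72323238 439.47727595] [305.45278698 447.56213707] [349.50794137 431.56875219] vial top [334.97619382 465.40950101]
```

Request:
play_rows(targets="-0.1 -0.4 0.9 0.003 0.002 0.004 0; -0.1 -0.4 0.9 0.003 0.001 0.005 0; 0 0 0 0 0 0 0; 0 0 0 0 0 0 0")

```text
time: 2.68
position: [0.4016, 0.2836, 0.2496]
tool_rot: [0.003, 3.141, -0.001]
ft_force: [-0.3, -0.5, -0.2]
grip_width: 0.498
```

```bash
python3 plan.py .4015 .285 .25 90 0 1;python3 plan.py .4015 .285 .211 90 0 4
```

```text
t 2.67 p [0.4016 0.2836 0.2496] az 89.9 tilt z [ 4.e-04 -3.e-04 -1.e+00] F [-0.28 -0.49 -0.22] g 0.498
0.01 0.14 -0.04 -0 0 -0.002 0
t 2.67 p [0.4016 0.2836 0.2496] az 89.9 tilt z [ 4.e-04 -3.e-04 -1.e+00] F [-0.28 -0.49 -0.22] g 0.498
0 0.03 0.97 -0 0 -0.001 0; 0 0.04 0.96 -0 0 -0 0; 0.01 0.03 0.97 -0 0 -0.001 0; 0 0.04 0.96 -0 0 -0 0
```

Request:
play_rows(targets="0 0.1 1 0 0 0 0; 0 0 1 0 0 0 0; 0 0 0.9 0 0 0 0; 0 0 0.8 0 0 0 0; 0 0 0 0 0 0 0; 0 0 0 0 0 0 0")

```text
time: 3.42
position: [0.4015, 0.2849, 0.2097]
tool_rot: [0.003, 3.142, -0.001]
ft_force: [-0.8, 0.1, -0.6]
grip_width: 0.497
```

```bash
python3 plan.py .4015 .285 .211 90 0 1; python3 - <<'E'
from h import *
d=ctrl.get_image("side"); np.savez("side2.npz",**d); cv2.imwrite("pics/side2.png",cv2.resize(d["pixels"][180:290,170:290],None,fx=5,fy=5,interpolation=cv2.INTER_CUBIC))
E
```

```text
t 3.42 p [0.4015 0.2849 0.2097] az 89.9 tilt z [ 0.e+00 -5.e-04 -1.e+00] F [-0.76  0.09 -0.61] g 0.497
-0 0.01 -0.13 -0.001 0 -0.002 0
```

View pics/side2.png

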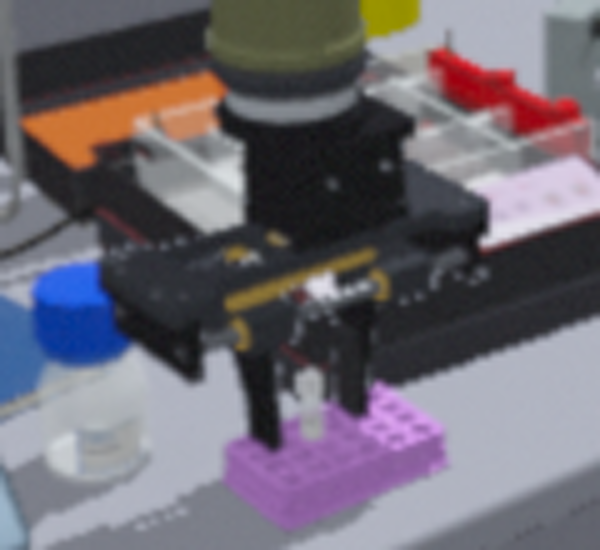

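The vial at (310,400) stands between the fingers at (265,410) and (352,380). I'm closing on it.

Request:
play_rows(targets="0 0 -0.1 0 0 0 -0.3; 0 0 0 0 0 0 -0.6; 0 0 0 0 0 0 -0.8; 0 0 0 0 0 0 -1; 0 0 0 0 0 0 -1; 0 0 0 0 0 0 -1; 0 0 0 0 0 0 -1", newtons=15)

```text
time: 4.35
position: [0.4018, 0.2851, 0.2118]
tool_rot: [0.003, 3.14, 0.001]
ft_force: [-0.9, 0.2, -0.4]
grip_width: 0.138
```

```bash
python3 plan.py .4015 .285 .30 90 -1 4
```

```text
t 4.35 p [0.4018 0.2851 0.2118] az 89.9 tilt z [ 1.5e-03  7.0e-04 -1.0e+00] F [-0.89  0.23 -0.4 ] g 0.138
0 -0 -2.21 0 0 -0 -1; 0.01 -0 -2.2 0 0 -0.001 -1; 0 -0 -2.21 0 0.001 -0 -1; 0.01 -0 -2.2 0.001 0 -0.001 -1
```

Request:
play_rows(targets="0 0 -1.2 0 0 0 -1; 0 0 -2 0 0 0 -1; 0 0 -2.5 0 0 0 -1; 0 0 -2.2 0 0 0 -1; 0 0 -0.8 0 0 0 -1; 0 0 0 0 0 0 -1")

```text
time: 5.1
position: [0.4017, 0.2849, 0.3042]
tool_rot: [0.003, 3.139, 0.003]
ft_force: [1.5, 0.4, -0.6]
grip_width: 0.135
```

```bash
python3 plan.py .586 -.1807 .32 -20.5 -1 16
```

```text
t 5.1 p [0.4017 0.2849 0.3042] az 89.9 tilt z [ 0.0026  0.0017 -1.    ] F [ 1.46  0.39 -0.64] g 0.135
-1.16 -2.91 -0.1 0 0 0.12 -1; -1.5 -2.75 -0.1 0 -0 0.12 -1; -1.82 -2.55 -0.1 0 -0 0.12 -1; -2.11 -2.31 -0.1 0 -0 0.121 -1; -2.37 -2.04 -0.1 0 -0 0.12 -1; -2.6 -1.74 -0.1 0 -0 0.121 -1; -2.79 -1.42 -0.1 0 -0 0.12 -1; -2.94 -1.07 -0.1 0 -0 0.121 -1; -3.05 -0.71 -0.1 0 -0 0.12 -1; -3.11 -0.34 -0.1 0 -0 0.121 -1; -3.13 0.04 -0.1 0 -0 0.12 -1; -3.1 0.41 -0.1 0.001 -0 0.121 -1; -3.03 0.78 -0.1 0 -0 0.12 -1; -2.92 1.14 -0.1 0 -0.001 0.121 -1; -2.76 1.48 -0.1 0.001 -0 0.12 -1; -2.55 1.8 -0.11 0 -0.001 0.121 -1
```

Request:
play_rows(targets="0 0 -2 0 0 0 -1; -1.1 -2.9 -1.5 0 0 0.12 -1; -1.5 -2.7 -1.5 0 0 0.12 -1; -1.8 -2.5 -0.5 0 0 0.12 -1; -2.1 -2.3 0 0 0 0.12 -1; -2.4 -2 0 0 0 0.12 -1; -2.6 -1.7 0 0 0 0.12 -1; -2.8 -1.4 0 0 0 0.12 -1; -2.9 -1.1 0 0 0 0.12 -1; -3 -0.7 0 0 0 0.12 -1; -3.1 -0.3 0 0 0 0.12 -1; -3.1 0 0 0 0 0.12 -1; -3.1 0.4 0 0 0 0.12 -1; -3 0.8 0 0 0 0.12 -1; -2.5 1 0 0 0 0.1 -1; -1.5 0.8 0 0 0 0.06 -1; 0 0 0 0 0 0 -1; 0 0 0 0 0 0 -1")

```text
time: 7.35
position: [0.5581, -0.1461, 0.3436]
tool_rot: [-2.427, -1.978, 0.037]
ft_force: [0.1, 1.0, -0.0]
grip_width: 0.132
```

```bash
python3 plan.py .586 -.1807 .32 -20.5 -1 4
```

```text
t 7.35 p [ 0.5581 -0.1461  0.3436] az -11.6 tilt z [-0.0245 -0.007  -0.9997] F [ 0.06  1.03 -0.  ] g 0.132
-0.7 0.87 0.58 -0.005 0.003 0.039 -1; -0.67 0.9 0.58 -0.006 0.004 0.039 -1; -0.63 0.92 0.58 -0.005 0.003 0.038 -1; -0.6 0.93 0.59 -0.006 0.004 0.039 -1
```

Request:
play_rows(targets="-0.7 0.9 0.5 -0.005 0.003 0.039 -1; -0.7 0.9 0.5 -0.006 0.004 0.039 -1; -0.6 0.9 0.5 -0.005 0.003 0.038 -1; -0.6 0.9 0.5 -0.006 0.004 0.039 -1; 0 0 0 0 0 0 -1; 0 0 0 0 0 0 -1")

```text
time: 8.1
position: [0.588, -0.1809, 0.3213]
tool_rot: [-2.587, -1.781, -0.004]
ft_force: [-0.4, -0.5, 0.1]
grip_width: 0.137
```

```bash
python3 plan.py .586 -.1807 .30 -20.5 -1 1
```

```text
t 8.1 p [ 0.588  -0.1809  0.3213] az -20.9 tilt z [ 0.0016  0.0018 -1.    ] F [-0.39 -0.53  0.1 ] g 0.137
-0.05 -0.19 2.13 0.001 -0.002 -0.007 -1
```

Request:
play_rows(targets="0 -0.2 0.3 0.001 -0.002 -0.007 -1; 0 0 0 0 0 0 -1; 0 0 0 0 0 0 -1")

```text
time: 8.48
position: [0.5858, -0.1795, 0.3184]
tool_rot: [-2.58, -1.792, -0.001]
ft_force: [-0.6, 0.2, 0.8]
grip_width: 0.135
```

```bash
python3 plan.py .586 -.1807 .30 -20.5 -1 1; python3 - <<'E'
from h import *
for n in("top","side"):
    d=ctrl.get_image(n); np.savez(n+"3.npz",**d)
    x0,y0,w,h=((282,155,110,95) if n=="top" else (270,110,120,110))
    cv2.imwrite(f"pics/{n}3.png",cv2.resize(d["pixels"][y0:y0+h,x0:x0+w],None,fx=5,fy=5,interpolation=cv2.INTER_CUBIC))
E
```

```text
t 8.47 p [ 0.5858 -0.1795  0.3184] az -20.4 tilt z [ 3.e-04  9.e-04 -1.e+00] F [-0.59  0.19  0.84] g 0.135
-0.11 0.06 1.84 -0 -0.001 0.001 -1
```

View pics/side3.png

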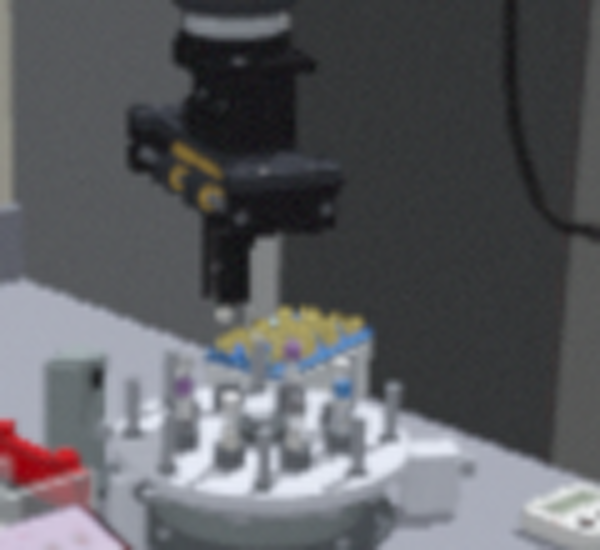

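View pics/top3.png

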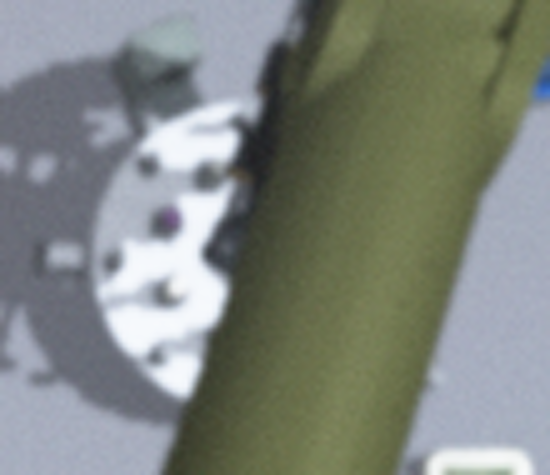

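```bash
python3 - <<'E'
from h import *
from plan import down
b=np.load("side3.npz"); p=np.array([.5858,-.1795])
f=lambda X:(proj(b,X)).round(1)
print("foot",f([*p,.1185]),"g.tip level",f([*p,.136]),"top",f([*p,.1645]))
# finger tip corners
M=down(-20.4).as_matrix()
for sx in(-9.5,9.5):
    for sy in(-21,21): print(sx,sy,f(np.array([*p,.1365])+M@np.array([sx,sy,0])/1000))
px=b["pixels"][160:182,305:328].astype(int).sum(2)//3; print(px)
Z=np.array([[1000*pt(b,u,v) for u in range(308,322)] for v in range(168,176)])
print(Z[...,2].round().astype(int)); m=(Z[...,2]>110)&(np.hypot(Z[...,0]-586,Z[...,1]+180)<25); print(m.sum(),Z[m].mean(0))
# rim of pocket in side view: predicted
print("pocket rim",f([.586,-.1807,.073]))
E
```

```text
foot [315.2 175. ] g.tip level [315.3 170. ] top [315.5 161.9]
-9.5 -21 [320.4 171.5]
-9.5 21 [315.5 167.7]
9.5 -21 [315.1 172.1]
9.5 21 [310.3 168.3]
[[ 89  88  89  89  87  59  38  37  30  24  23  22  20  23  43 107 126 128
  128 127 106  72  56]
 [ 90  89  89  89  87  59  36  39  32  27  24  23  26  22  44 109 126 129
  130 126 105  74  54]
 [ 88  89  88  87  86  58  36  46  45  31  23  25  23  19  45 110 126 128
  129 126 105  73  56]
 [ 88  88  88  89  86  58  39  59  53  37  25  21  23  25  46 108 127 128
  128 125 103  71  57]
 [ 88  90  88  87  87  59  38  50  44  25  25  23  23  21  44 108 126 128
  129 126  98  66  56]
 [ 88  88  90  88  85  58  38  41  34  26  27  26  22  21  44 108 128 127
  128 124  99  65  54]
 [ 87  87  89  90  87  60  36  45  35  25  26  23  22  23  45 108 126 127
  130 126  97  66  53]
 [ 88  88  89  89  87  61  38  47  36  26  27  23  21  23  44 108 126 127
  128 126  99  65  56]
 [ 89  89  88  90  85  60  43  54  42  26  22  24  25  23  44 108 127 127
  129 125  97  67  56]
 [ 89  89  88  88  88  70  61  65  50  29  24  27  26  30  51 108 125 128
  
[... 1030 characters left out ...]
11 123 135 133 128 133 126 121 123
  125 131 136 128 113]
 [138 156 159 163 170 155 125 104 100  94 103 119 119 109 122 122 122 122
  130 127 127 121 114]]
[[ 45  48 140 144 143 147 148 149 150 148 148 148  66  69]
 [ 45  48 138 139 140 145 143 145 145 145 143 142  64  66]
 [ 39  41  40  42  43 144 140 143 141 142 140 141  58  61]
 [ 33  37  39  42  43 140 140 137 137  48  49  54  54  56]
 [ 32  31  32  35  36 130 130 132  42  42  44  51  53  52]
 [ 28  28  31  32  33 130 128 126  34  39  43  45  46  46]
 [ 20  22  24  26  27 125 124 124  33  36  37  39  64  65]
 [ 19  22  22  22  25 120 120 120  30  29  34  39  63  66]]
42 [ 580.13516946 -171.03928892  138.07025109]
pocket rim [315.  187.6]
```

```bash
python3 - <<'E'
from h import *
b=np.load("side0.npz"); c=np.array([.5345,-.16145])
for i in range(8):
    q=np.radians(-20.5+22.5+45*i); X=[*(c+.085*np.array([np.cos(q),np.sin(q)])),.085]; pr=proj(b,X)
    u0,v=int(round(pr[0])),int(round(pr[1]))
    Zr=[pt(b,u,v) for u in range(u0-5,u0+6)]
    on=[u0-5+j for j,P in enumerate(Zr) if np.hypot(P[0]-X[0],P[1]-X[1])<.014 and P[2]>.07]
    g=b["pixels"][v,u0-5:u0+6].astype(int).sum(1)//3
    print(i,pr.round(1),on,g)
pr=proj(b,[.586,-.1807,.073]);print(pr)
print(b["pixels"][182:200,306:326].astype(int).sum(2)//3)
print(np.array([[round(1000*pt(b,u,v)[2]) for u in range(306,326)] for v in range(182,200)]))
E
```

```text
0 [303.6 183.1] [303, 304] [173 174 172 155 133 125 141 153 149 161 170]
1 [295.8 189.3] [295, 296, 297] [162 175 173 163 138 121 133 162 178 186 182]
2 [303.1 196.3] [302, 303, 304] [182 211 216 193 149 121 115 104  99  99 110]
3 [322.3 199.6] [321, 322, 323] [ 95 106 174 192 161 126 131 186 170 116  98]
4 [341.2 196.9] [340, 341, 342] [ 91 100 107 101 112 117 137 206 225 191 134]
5 [347.7 190.2] [347, 348, 349] [174 156 133 112 114 117  97  70  54  53  53]
6 [339.1 183.7] [339, 340] [151 147 150 154 151 142 131 142 147 108  62]
7 [321.2 180.9] [320, 321, 322] [117 117 107 119 121 120 120 127 126 126 119]
[315.04236418 187.60486111]
[[153 157 162 170 158 140 131 122 113 102 104 116 106 105 116 119 120 122
  123 125]
 [153 149 161 170 166 158 161 158 148 132 129 124 111 111 118 119 118 114
  117 132]
 [157 151 164 172 169 162 160 159 159 156 160 158 144 129 124 120 117 118
  122 134]
 [152 155 163 170 169 164 158 157 155 155 158 155 156 153 135 122 116 122
  121 123]
 [139 152 158 169 171 166 157 144 139 135 140 139 152 154 134 121 124 148
  155 148]
 [110 119 148 181 193 192 163 121
[... 1903 characters left out ...]
  56  59
   61  64]
 [ 85  86  73  70  58  57  56  62  97 100 101  99  60  58  76  75  75  75
   57  61]
 [ 82  82  66  66  59  59  59  58  93  97  96  94  69  69  76  75  76  75
   71  70]
 [ 79  80  74  60  56  59  58  55  91  90  91  90  70  68  73  73  72  72
   70  71]
 [ 75  75  72  73  60  58  61  59  87  88  89  87  69  68  69  69  69  69
   70  68]
 [ 75  73  74  72  58  56  57  56  84  84  83  82  67  69  69  96  96  97
   69  70]
 [ 68  70  69  67  58  60  59  56  81  82  79  81  66  66  65 633  94  98
   67  63]
 [ 67  69  66  64  59  59  58  72  76 633  79  74  73  63  64  90  89  92
   61  62]
 [ 62  63  62  64  57  58  73  74  73  75  74  70  75  59  60  88  89  85
   58  71]]
```

```bash
python3 - <<'E'
from h import *
b=np.load("side3.npz"); e=np.array([-.72,.694]); l=np.array([-.694,-.72])
P=np.array([pt(b,u,v) for v in range(171,176) for u in range(311,318)]); m=(P[:,2]>110e-3)&(P[:,2]<.145)
Q=P[m]; print(len(Q),Q.mean(0),"toward cam rel p:",((Q[:,:2]-[.5858,-.1795])@e*1000).round(1),"lat",((Q[:,:2]-[.5858,-.1795])@l*1000).round(1), (Q[:,2]*1000).round())
# held vial top / finger face rows 160-169
P=np.array([pt(b,u,v) for v in range(155,168) for u in range(311,319)]);print(((P[:,:2]-[.5858,-.1795])@e*1000).round(0).reshape(13,8))
E
```

```text
16 [ 0.58189063 -0.17067667  0.1289758 ] toward cam rel p: [21.9 21.3 13.5 13.3  4.4  3.7  9.2 14.   7.1  1.5  8.6  6.4  4.7  4.3
  5.   4.1] lat [-7.5 -4.2 -0.9  2.4 -7.5 -4.1 -0.8 -7.3 -4.  -0.7 -7.3 -4.  -0.6 -7.2
 -3.9 -0.6] [140. 140. 137. 137. 130. 130. 132. 130. 128. 126. 125. 124. 124. 120.
 120. 120.]
[[-3. -0. 15. 88. 94. 94. 94. 86.]
 [-1.  3. 19. 87. 93. 96. 88. 93.]
 [-5.  5. 11. 23. 99. 93. 91. 92.]
 [-3.  2. 16. 27. 24. 20. 21. 18.]
 [-7. -6. 17. 28. 24. 22. 15. 19.]
 [-2. -3. 19. 24. 18. 20. 18. 21.]
 [-2.  1. 18. 19. 22. 24. 20. 17.]
 [ 3. -4. 21. 29. 27. 20. 15. 16.]
 [ 1. -6. 15. 21. 15. 18. 18. 12.]
 [-2. -3. 16. 20. 15. 22. 17. 13.]
 [-9.  0. 14. 22. 15. 17.  9. 13.]
 [-4. -0. 19. 16. 20. 14.  8. 19.]
 [ 4.  0. 24. 18. 16. 16. 13. 11.]]
```

```bash
python3 plan.py .5845 -.181 .292 -20.5 -1 3
```

```text
t 8.57 p [ 0.5858 -0.1795  0.3184] az -20.4 tilt z [ 2.e-04  9.e-04 -1.e+00] F [-0.68  0.67  0.26] g 0.139
-0.06 -0.02 0.88 -0 -0 0 -1; -0.06 -0.03 0.88 -0 -0 0.001 -1; -0.07 -0.02 0.88 -0 -0.001 0 -1
```

Request:
play_rows(targets="-0.1 0 0.9 0 0 0 -1; -0.1 0 0.9 0 0 0 -1; 0 -0.1 0.7 0 0 0 -1; 0 0 0 0 0 0 -1; 0 0 0 0 0 0 -1; 0 0 0 0 0 0 -1")

```text
time: 9.32
position: [0.5839, -0.1811, 0.2911]
tool_rot: [-2.579, -1.792, 0.0]
ft_force: [0.4, 0.1, -0.6]
grip_width: 0.134
```

```bash
python3 plan.py .5845 -.181 .280 -20.5 -1 1; python3 - <<'E'
from h import *
for n in("side","top"):
    d=ctrl.get_image(n); np.savez(n+"4.npz",**d)
d=np.load("side4.npz"); b=d
p=ctrl.get_state()["position"]; print("pred foot",proj(b,[p[0],p[1],p[2]-.2]),"rim",proj(b,[.586,-.1807,.073]))
cv2.imwrite("pics/side4.png",cv2.resize(b["pixels"][150:205,285:345],None,fx=10,fy=10,interpolation=cv2.INTER_NEAREST))
print(b["pixels"][174:192,306:324].astype(int).sum(2)//3)
print(np.array([[round(1000*pt(b,u,v)[2]) for u in range(306,324)] for v in range(174,192)]))
E
```

```text
t 9.32 p [ 0.5839 -0.1811  0.2911] az -20.4 tilt z [-7.e-04  1.e-03 -1.e+00] F [ 0.41  0.14 -0.56] g 0.134
0.03 0.05 1.11 -0.001 -0.001 0.001 -1
pred foot [315.68870448 182.67842054] rim [315.04236418 187.60486111]
[[ 88  88  88  88  87  60  36  34  29  25  24  19  25  35  82 117 133 143]
 [ 89  90  88  88  87  62  40  42  32  24  22  23  22  44  98 133 144 139]
 [ 89  89  88  87  86  70  52  53  41  24  27  23  20  46 115 144 144 134]
 [110  96  93  90  87  83  73  65  46  31  29  29  30  50 112 146 148 140]
 [148 132 129 109  95  92  89  80  64  60  59  57  64  79 104 128 137 137]
 [171 172 169 148 128 119 102 102 108 114 113 107 111 121 123 122 125 130]
 [167 172 172 173 161 143 115 126 146 151 147 134 125 131 127 121 123 125]
 [155 160 163 170 155 125 107 124 145 151 143 126 108 120 122 121 122 129]
 [145 145 152 166 161 142 133 136 143 143 130 124 109 107 119 121 121 125]
 [153 150 157 168 167 160 164 163 158 148 139 130 113 111 119 122 120 117]
 [154 146 162 173 170 165 162 163 162 158 164 161 145 133 127 122 119 118]
 [130 130 156 172 172 165 162 159 158 157 160 158 158 155 13
[... 1116 characters left out ...]
 53  53  78  83  82  56]
 [103 100 100   2   0  45  44  90  92  89  93  50  51  52  77  79  78  52]
 [100 100  97   1   2  40  41  43  44  44  46  47  47  50  76  76  75  55]
 [ 95  94   5  -1  -1  37  35  37  37  41  42  41  43  44  70  72  69  50]
 [105 104 105   0   0  30  33  36  36  36  38  37  39  38  67  68  65  46]
 [102 104 101   2   0  29  74  72  73  71  71  73  35  61  63  66  63  43]
 [101 100  98  57  54  57  74  76  69  68  69  73  71  60  61  63  61  58]
 [ 95  97  59  57  59  59  68  71 104 105 106 106  69  60  61  59  58  58]
 [ 93  91  71  73  60  59  66  67 105 105 106 105  64  58  59  60  59  57]
 [ 89  87  74  70  57  59  63  62  99 103 100 101  59  60  56  57  55  59]]
```

View pics/side4.png

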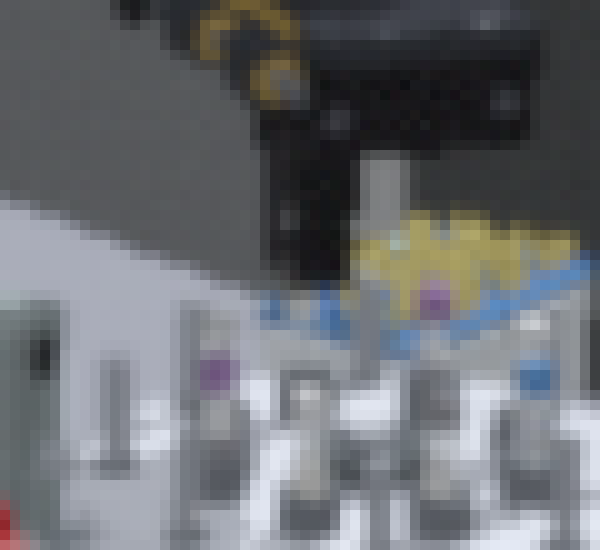

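```bash
python3 - <<'E'
from h import *
b=np.load("side4.npz"); e=np.array([-.72,.694])
Q=np.array([pt(b,u,v) for v in range(179,184) for u in range(313,317)])
print(np.median((Q[:,:2]-[.586,-.1807])@e)*1000, Q.mean(0))
b0=np.load("side0.npz")
# calibrate same measure on fixed vials: predicted axis at th=70..: col 314-317 rows 190-196
for k in range(8):
    th=np.radians(-20.5+45*k); c=np.array([.5345,-.16145])+.055*np.array([np.cos(th),np.sin(th)])
    L=[]
    for z in(.085,.09,.095,.1):
        u,v=np.round(proj(b0,[*c,z])).astype(int)
        for du in(-1,0,1):
            X=pt(b0,u+du,v); L.append((X[:2]-c)@e*1000)
    print(k,np.round(np.median(L),1))
E
```

```text
9.200373268964078 [ 0.58142273 -0.17293403  0.09987605]
0 -115.8
1 20.5
2 2.9
3 4.6
4 3.4
5 2.1
6 6.9
7 3.4
```

```bash
python3 - <<'E'
from h import *
e=np.array([-.72,.694])
for n,rows in(("side4",range(174,185)),("side3",range(170,177))):
    b=np.load(n+".npz")
    for v in rows: print(n,v,[(round(((pt(b,u,v)[:2]-[.586,-.1807])@e)*1000,1),round(pt(b,u,v)[2]*1000)) for u in range(312,318)])
E
```

```text
side4 174 [(np.float64(2.5), 122), (np.float64(2.5), 122), (np.float64(17.1), 128), (np.float64(19.7), 129), (np.float64(13.6), 126), (np.float64(21.6), 129)]
side4 175 [(np.float64(-0.4), 118), (np.float64(-3.6), 117), (np.float64(19.0), 125), (np.float64(17.2), 124), (np.float64(12.2), 122), (np.float64(16.3), 124)]
side4 176 [(np.float64(-2.3), 114), (np.float64(2.3), 115), (np.float64(22.1), 122), (np.float64(17.1), 121), (np.float64(12.3), 119), (np.float64(16.8), 121)]
side4 177 [(np.float64(4.0), 112), (np.float64(9.9), 114), (np.float64(23.7), 119), (np.float64(19.5), 118), (np.float64(13.8), 116), (np.float64(15.8), 117)]
side4 178 [(np.float64(-268.2), 12), (np.float64(14.3), 112), (np.float64(16.9), 113), (np.float64(18.6), 114), (np.float64(16.5), 113), (np.float64(21.8), 115)]
side4 179 [(np.float64(-266.1), 9), (np.float64(10.3), 107), (np.float64(19.2), 111), (np.float64(19.4), 111), (np.float64(11.2), 108), (np.float64(-142.8), 53)]
side4 180 [(np.float64(-131.0), 53), (np.float64(11.9), 104), (np.float64(11.8), 105), (np.float64(8.6), 103), (np.float64(5.4), 102), (n
[... 1098 characters left out ...]
p.float64(-255.5), 42), (np.float64(-255.5), 42)]
side3 173 [(np.float64(-269.5), 33), (np.float64(14.9), 130), (np.float64(8.1), 128), (np.float64(2.4), 126), (np.float64(-265.5), 34), (np.float64(-253.1), 39)]
side3 174 [(np.float64(-272.5), 27), (np.float64(9.6), 125), (np.float64(7.3), 124), (np.float64(5.7), 124), (np.float64(-256.5), 33), (np.float64(-248.4), 36)]
side3 175 [(np.float64(-266.4), 25), (np.float64(5.3), 120), (np.float64(5.9), 120), (np.float64(5.1), 120), (np.float64(-253.2), 30), (np.float64(-255.7), 29)]
side3 176 [(np.float64(-263.2), 22), (np.float64(-262.7), 22), (np.float64(-257.7), 24), (np.float64(-259.4), 24), (np.float64(-151.4), 62), (np.float64(-150.7), 62)]
```

```bash
python3 plan.py .5853 -.1822 .279 -20.5 -1 3
```

```text
t 9.43 p [ 0.584  -0.1811  0.2913] az -20.4 tilt z [-4.e-04  9.e-04 -1.e+00] F [ 0.41 -0.29  0.2 ] g 0.135
-0.02 0.05 0.41 -0 -0 0 -1; -0.02 0.06 0.41 -0 -0 0.001 -1; -0.01 0.05 0.4 -0.001 -0.001 0 -1
```

Request:
play_rows(targets="-0.03 0.08 0.4 0 0 0 -1; -0.03 0.08 0.4 0 0 0 -1; 0 0 0.4 0 0 0 -1; 0 0 0 0 0 0 -1; 0 0 0 0 0 0 -1")

```text
time: 10.05
position: [0.5854, -0.1823, 0.2784]
tool_rot: [-2.579, -1.792, -0.0]
ft_force: [-0.0, -0.6, -0.1]
grip_width: 0.133
```

```bash
python3 plan.py .5853 -.1822 .270 -20.5 -1 1
```

```text
t 10.05 p [ 0.5854 -0.1823  0.2784] az -20.4 tilt z [-4.e-04  9.e-04 -1.e+00] F [-0.   -0.57 -0.15] g 0.133
0 -0.01 0.84 -0.001 -0.001 0.001 -1
```

Request:
play_rows(targets="0 0 0.3 0 0 0 -1; 0 0 0.3 0 0 0 -1; 0 0 0.2 0 0 0 -1; 0 0 0 0 0 0 -1")

```text
time: 10.55
position: [0.5857, -0.1828, 0.2737]
tool_rot: [-2.58, -1.792, -0.004]
ft_force: [-0.3, 0.9, -0.1]
grip_width: 0.134
```

```bash
python3 - <<'E'
from h import *
s=ctrl.get_state(); print(s["position"],s["ft_force"],s["torque"])
b=ctrl.get_image("side"); np.savez("side5.npz",**b)
s=ctrl.get_state(); print(s["position"],s["ft_force"])
cv2.imwrite("pics/side5.png",cv2.resize(b["pixels"][150:205,285:345],None,fx=10,fy=10,interpolation=cv2.INTER_NEAREST))
print(np.array([[round(1000*pt(b,u,v)[2]) for u in range(306,324)] for v in range(174,192)]))
E
```

```text
[ 0.58574284 -0.18283221  0.2736742 ] [-0.28050317  0.8682728  -0.10686043] [-0.04779481  0.09873499 -0.01685101]
[ 0.5858665  -0.18293726  0.27358548] [-0.15000512  0.80413422  2.94672689]
[[ 17  22  23  23  26 120 119 122 129 128 128 125 128 124 126  62  62  60]
 [ 14  18  19  22  21 115 117 118 125 124 123 125 122 122  59  63  63  63]
 [ 11  11  11  16  14 111 114 116 121 123 120 120 121 121  63  60  60  62]
 [  6   6  12  10  13 109 111 114 117 115 116 118 115 116  63  99  59  58]
 [  3   2   5   9   8 104 105 110 113 114 114 114 112 111  95  98  97  57]
 [  3   1   0   2 102  99 102 108 110 108 109 110 109 107  92  93  91  57]
 [  0   3   1  -3  97  97  99 104 109 106 106 106 105 105  90  91  89  64]
 [104 105   2   0  93  96  98 104 103 103 100 101  99  97  87  84  87  62]
 [106 102 104   3  -2  51  46  97 100  99  98  97  99  97  82  81  82  55]
 [101 103 102   0   2  44  43  95  97  97  94  95  91  91  78  81  76  53]
 [101  99  98  -1   1  39  41  86  91  88  46  46  48  50  73  74  77  51]
 [ 94  95   5  -2  -1  35  38  84  85  82  42  42  45  45  69  73  71  48]
 [107 107 104   1  -1  34  32  80  81  80  34  38  39  41  67  66  67  45]
 [104 103 101  -2   0  29  76  77  77  78  71  72  35  61  64  64  63  42]
 [100 100  97  58  58  57  72  74  75  66  71  74  74  61  61  62  60  59]
 [ 96  96  57  57  57  58  68  72 106 106 108 103  71  57  57  59  57  60]
 [ 94  92  73  72  57  59  64  68 106 105 107 102  67  59  61  57  58  57]
 [ 90  90  73  73  57  58  62  63 102 102 102 100  61  57  58  57  59  58]]
```

View pics/side5.png

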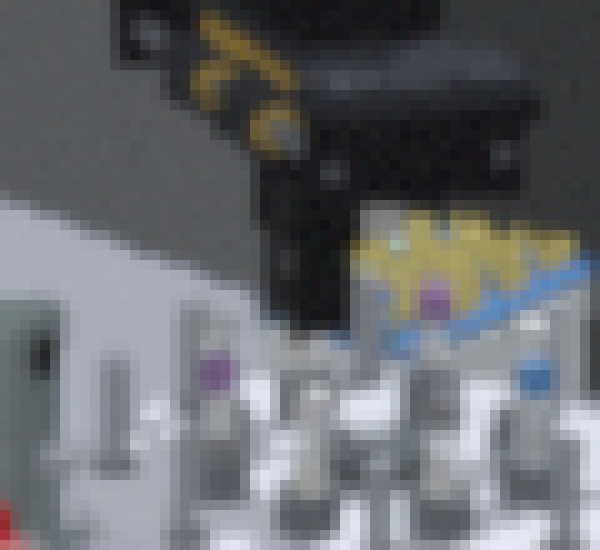

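The depth columns put the vial foot at 313–315, left of the rim at 312–318, and Fz is about 3 N. The foot is resting on the rim's left edge because it hangs towards tool +x. I'll lift and shift towards −x.

Request:
play_rows(targets="0 0 -0.4 0 0 0 -1; -0.1 0 0 0 0 0 -1; -0.1 0 0 0 0 0 -1; 0 0 0 0 0 0 -1; 0 0 0 0 0 0 -1")

```text
time: 11.22
position: [0.585, -0.1849, 0.2768]
tool_rot: [2.58, 1.792, 0.003]
ft_force: [0.1, -1.3, 0.1]
grip_width: 0.135
```

```bash
python3 plan.py .5852 -.1848 .277 -20.5 -1 1; python3 - <<'E'
from h import *
b=ctrl.get_image("side"); np.savez("side6.npz",**b)
cv2.imwrite("pics/side6.png",cv2.resize(b["pixels"][150:205,285:345],None,fx=10,fy=10,interpolation=cv2.INTER_NEAREST))
print(b["pixels"][178:190,309:324].astype(int).sum(2)//3)
print(np.array([[round(1000*pt(b,u,v)[2]) for u in range(309,324)] for v in range(178,190)]))
E
```

```text
t 11.22 p [ 0.585  -0.1849  0.2768] az -20.4 tilt z [ 1.6e-03  9.0e-04 -1.0e+00] F [ 0.14 -1.29  0.07] g 0.135
0.02 0.01 -0.02 0.001 -0.001 0.001 -1
[[110  93  75  51  44  34  25  22  27  21  25  58 117 136 137]
 [149 126  94  55  49  41  26  25  25  23  28  52 103 124 130]
 [171 160 116  69  69  52  25  21  25  26  24  53 103 118 125]
 [170 155 121  98  94  71  38  31  33  29  35  61 105 121 128]
 [166 160 143 133 123 102  75  73  72  64  71  90 112 120 123]
 [169 168 160 163 159 143 128 126 127 113 109 116 120 121 117]
 [173 171 163 162 161 158 156 152 157 148 133 126 122 120 118]
 [171 171 166 161 158 160 158 155 154 158 156 138 121 120 124]
 [167 173 167 159 147 145 144 144 140 154 156 136 122 126 150]
 [180 195 194 163 117 104 111 119 119 147 147 127 116 126 166]
 [205 226 227 181 111 105 128 157 147 133 142 137 146 159 195]
 [206 229 231 184 111 126 160 193 181 148 180 193 205 213 222]]
[[  7   7 107 106 108 113 115 112 111 112 109 109  96  97  55]
 [  3   4 100 101 103 110 112 108 108 108 109 106  94  89  55]
 [  0   0  98 101  97 106 106 104 107 104 104 104  88  90  64]
 [  2  -1  51  95  52 103 103 101 102 100 100 100  87  86  60]
 [  1   0  47  52  50  98 100  98  97  95  97  95  83  80  57]
 [  0   2  42  47  46  88  92  92  53  48  52  75  81  78  53]
 [  1   1 633  42  44  87  89  87  46  47  49  76  74  75  53]
 [  0   3  36  37  41  84  85  87  40  45  47  71  72  71  48]
 [ -1   3  32  34  34  82  80  80  38  40  41  67  69  67  45]
 [  3   1  27  74  72  72  75  72  71  34  61  64  64  63  38]
 [ 60  56  58  73  75  68  68  67  73  73  58  59  63  58  57]
 [ 56  58  57  70  72 106 107 104 106  67  58  60  57  57  58]]
```

The vial is now at columns 314–316, centred on the rim at 312–318. I'm descending.

Request:
play_rows(targets="0 0 0.3 0 0 0 -1; 0 0 0.3 0 0 0 -1; 0 0 0.3 0 0 0 -1; 0 0 0 0 0 0 -1; 0 0 0 0 0 0 -1")

```text
time: 11.9
position: [0.585, -0.1848, 0.2668]
tool_rot: [-2.58, -1.792, -0.002]
ft_force: [-0.5, -0.6, 1.0]
grip_width: 0.137
```

Request:
play_rows(targets="0 0 0.3 0 0 0 -1; 0 0 0.2 0 0 0 -1; 0 0 0 0 0 0 -1; 0 0 0 0 0 0 -1")

```text
time: 12.4
position: [0.585, -0.1848, 0.2615]
tool_rot: [-2.58, -1.792, -0.002]
ft_force: [0.5, -0.2, -0.5]
grip_width: 0.137
```

```bash
python3 plan.py .585 -.1848 .26 -20.5 -1 1; python3 - <<'E'
from h import *
b=ctrl.get_image("side"); np.savez("side7.npz",**b)
cv2.imwrite("pics/side7.png",cv2.resize(b["pixels"][150:205,285:345],None,fx=10,fy=10,interpolation=cv2.INTER_NEAREST))
print(np.array([[round(1000*pt(b,u,v)[2]) for u in range(309,324)] for v in range(178,190)]))
E
```

```text
t 12.4 p [ 0.585  -0.1848  0.2615] az -20.4 tilt z [ 1.2e-03  9.0e-04 -1.0e+00] F [ 0.46 -0.19 -0.48] g 0.137
0 -0 0.15 0.001 -0.001 0.001 -1
[[  3  11 104 109 107 111 112 114 114 114 114 112  98  99  55]
 [  5   6 100 101 104 110 112 109 111 108 107 109  92  92  51]
 [  1   0  97  97  98 106 108 105 106 105 105 105  90  89  64]
 [  2   1  92  95  98 102 103 102 102 103 100 100  85  86  59]
 [ -3   1  92  93  91  99  97  98  96  99  97  98  82  82  58]
 [ -1  -3  87  88  89  97  97  96  95  94  93  92  79  78  54]
 [  3   2  85  85  83  92  92  90  89  89  88  88 633  74  54]
 [  1   2  36  82  81  89  89  89  87  85  86  86  73  71  49]
 [ -2   2  33  35  36  85  83  84  85  82  82  65  70  65  46]
 [  2   1  26  75  72  80  81  76  70 633  61  63  65  64  41]
 [ 59 633  59  72  73  74  72  74  72  73  60  62  60  61  57]
 [ 58  57  56  69  69 105 106 105 107  68  60  56  58  58  57]]
```

Request:
play_rows(targets="0 0 0.1 0 0 0 -1; 0 0 0 0 0 0 -1; 0 0 0 0 0 0 -0.7; 0 0 0 0 0 0 -0.6; 0 0 0 0 0 0 -0.5; 0 0 0 0 0 0 -0.5; 0 0 0 0 0 0 -0.5")

```text
time: 13.32
position: [0.5851, -0.1848, 0.2608]
tool_rot: [2.58, 1.792, 0.003]
ft_force: [-0.4, 0.7, 0.1]
grip_width: 0.248
```

Request:
play_rows(targets="0 0 -0.8 0 0 0 -0.5; 0 0 -1 0 0 0 -0.5; 0 0 -1.5 0 0 0 -0.5; 0 0 -2 0 0 0 -0.5; 0 0 -2 0 0 0 -0.5; 0 0 -2 0 0 0 -0.5; 0 0 0 0 0 0 -0.5")

```text
time: 14.2
position: [0.5852, -0.1856, 0.3628]
tool_rot: [2.577, 1.789, 0.009]
ft_force: [-0.2, -0.3, 0.7]
grip_width: 0.254
```

```bash
python3 plan.py .50 -.10 .36 2 -1 5; python3 - <<'E'
from h import *
b=ctrl.get_image("side"); np.savez("side8.npz",**b)
cv2.imwrite("pics/side8.png",cv2.resize(b["pixels"][150:210,270:360],None,fx=8,fy=8,interpolation=cv2.INTER_CUBIC))
print(np.array([[round(1000*pt(b,u,v)[2]) for u in range(309,324)] for v in range(174,192)]))
E
```

```text
t 14.2 p [ 0.5852 -0.1856  0.3628] az -20.5 tilt z [ 7.1e-03  1.0e-04 -1.0e+00] F [-0.22 -0.27  0.71] g 0.254
1.01 -2.2 0.04 0.001 -0 -0.078 -1; 1.18 -2.11 0.05 0.002 -0 -0.079 -1; 1.34 -2.01 0.05 0.001 -0 -0.078 -1; 1.49 -1.9 0.05 0.002 -0.001 -0.079 -1; 1.63 -1.78 0.06 0.001 -0 -0.078 -1
[[ 26  23  26  28  29  32  33  31  32  36  42  63  59  60  63]
 [ 20  21  23  22  23  22  31  30  28  36  37  59  63  64  64]
 [ 18  19  20  19  25  21  24  63  63  63  63  62  61  63  63]
 [ 14  12  12  15  18  62  64  61  59  62  63  61  97  55  63]
 [  4   7  10  13  62  60 107  64  58  58  63  96  96  95  55]
 [  4   3   6  11  56 105 104 105  51  55  64  93  94  92  51]
 [  1   2  52  53  55 101 104 101  51  53  60  89  89  89  63]
 [  1   2  52  54  51 100 102  99  55  55  56  87  87  85  60]
 [  1   1  50  49  48  93  96  95  53  53  51  80  83  81  56]
 [  3   3  44  47  45  93  90  90  48  49  53  77  78  78  54]
 [  2  -1  40  42  43  88  89  86  47  48  49  75  74  74  53]
 [ -2   3  37  38  40  83  84  84  42  43  44  70  71  72  51]
 [  3  -1  35  32  34  80  79  81  40  40  41  67  67  68  46]
 [ -2   3  27  73  74  78  76  76  73  36  61  63  65  62  39]
 [ 57  58  58  72  74  73  76  71  71  70  58  60  61  61  58]
 [ 55  59  59  68  71 105 105 109 104  68  59  59  59  59  57]
 [ 71  57  60  65  66 102 103 106 104  65  58  58  59  58  58]
 [ 71  57  57  61  64 100 100 102 101  59  58  59  56  58  59]]
```

View pics/side8.png

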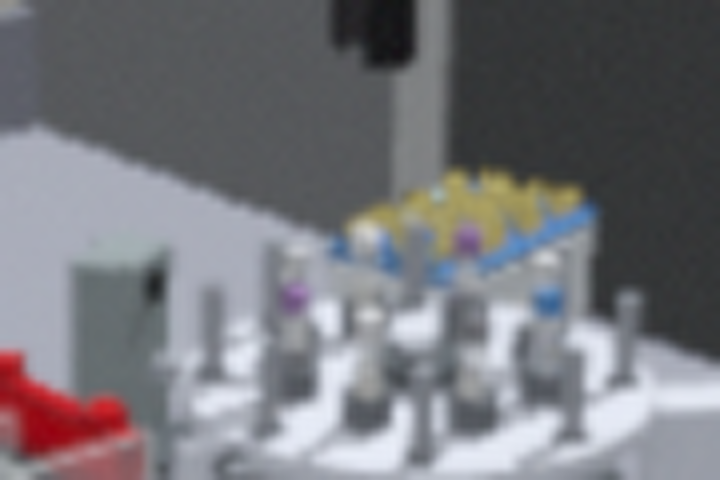

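The vial stands upright in the pocket: columns 314–316, top at z≈0.106, matching its neighbours. Next I'll move behind post 4 with the fingers shut.

```bash
python3 plan.py .4458 -.1405 .36 2 -1 6
```

```text
t 14.25 p [ 0.5849 -0.1854  0.3616] az -20.5 tilt z [ 5.2e-03  5.0e-04 -1.0e+00] F [ 0.54 -0.18  0.85] g 0.25
-0.11 -2.43 0.02 0.001 -0 -0.065 -1; 0.05 -2.44 0.02 0.001 -0 -0.065 -1; 0.21 -2.43 0.02 0.001 -0 -0.065 -1; 0.36 -2.41 0.02 0.001 -0 -0.066 -1; 0.52 -2.38 0.02 0.001 -0.001 -0.065 -1; 0.68 -2.34 0.03 0 -0 -0.066 -1
```

Request:
play_rows(targets="-0.1 -2.4 0 0 0 -0.065 -1; 0 -2.4 0 0.001 0 -0.065 -1; 0.2 -2.4 0 0.001 0 -0.065 -1; 0.4 -2.4 0 0.001 0 -0.065 -1; 0.5 -2.4 0 0.001 0 -0.065 -1; 0.6 -2 0 0 0 -0.06 -1; 0 0 0 0 0 0 -1; 0 0 0 0 0 0 -1")

```text
time: 15.25
position: [0.4439, -0.1403, 0.3551]
tool_rot: [-2.172, -2.26, 0.007]
ft_force: [0.5, 0.0, -0.4]
grip_width: -0.0
```

```bash
python3 plan.py .4458 -.1405 .30 2 -1 4
```

```text
t 15.25 p [ 0.4439 -0.1403  0.3551] az 2.3 tilt z [-0.0085  0.0015 -1.    ] F [ 0.48  0.01 -0.39] g -0.0
-0.01 0.06 1.38 -0.002 -0 0.001 -1; -0.01 0.06 1.38 -0.002 -0.001 0.001 -1; -0.01 0.05 1.37 -0.002 -0 0.002 -1; -0 0.05 1.38 -0.002 -0.001 0.001 -1
```

Request:
play_rows(targets="0 0 1.4 -0.002 0 0.001 -1; 0 0.1 1.4 -0.002 0 0.001 -1; 0 0 1.4 -0.002 0 0.001 -1; 0 0 1.2 -0.002 0 0.001 -1; 0 0 0 0 0 0 -1; 0 0 0 0 0 0 -1")

```text
time: 16.0
position: [0.4455, -0.1406, 0.2955]
tool_rot: [-2.182, -2.257, 0.004]
ft_force: [-0.0, -0.6, -0.4]
grip_width: 0.008
```

```bash
python3 plan.py .4458 -.1405 .255 2 -1 4; python3 - <<'E'
from h import *
b=ctrl.get_image("side")
cv2.imwrite("pics/side9.png",cv2.resize(b["pixels"][120:220,270:390],None,fx=6,fy=6,interpolation=cv2.INTER_CUBIC))
E
```

```text
t 16.0 p [ 0.4455 -0.1406  0.2955] az 1.9 tilt z [-0.0034 -0.     -1.    ] F [-0.03 -0.6  -0.41] g 0.008
0 0.01 1.01 -0.001 -0 -0 -1; 0 0.01 1.01 -0.001 -0 -0 -1; 0 0.01 1.01 -0.001 -0 -0.001 -1; 0.01 0.01 1.02 -0 -0 -0 -1
```

View pics/side9.png

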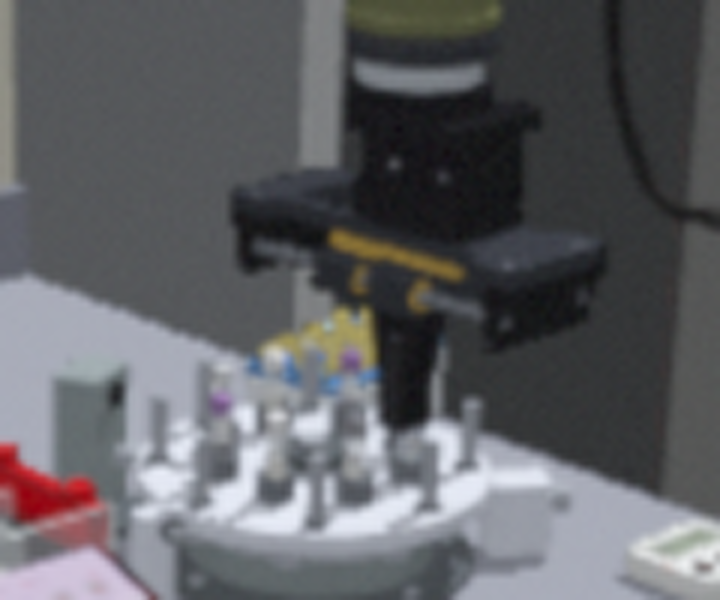

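Request:
play_rows(targets="0 0 1 0 0 0 -1; 0 0 1 0 0 0 -1; 0 0 1 0 0 0 -1; 0 0 0.9 0 0 0 -1; 0 0 0 0 0 0 -1; 0 0 0 0 0 0 -1")

```text
time: 16.8
position: [0.4455, -0.1405, 0.2541]
tool_rot: [-2.182, -2.258, 0.003]
ft_force: [0.1, 0.5, 0.4]
grip_width: 0.006
```

```bash
python3 plan.py .4458 -.1405 .255 2 -1 1; python3 - <<'E'
from h import *
b=ctrl.get_image("side")
cv2.imwrite("pics/side10.png",cv2.resize(b["pixels"][120:220,270:390],None,fx=6,fy=6,interpolation=cv2.INTER_CUBIC))
E
```

```text
t 16.8 p [ 0.4455 -0.1405  0.2541] az 2.0 tilt z [-2.6e-03  1.0e-04 -1.0e+00] F [0.05 0.45 0.37] g 0.006
-0 0.03 -0.09 -0.003 -0 -0.001 -1
```

View pics/side10.png

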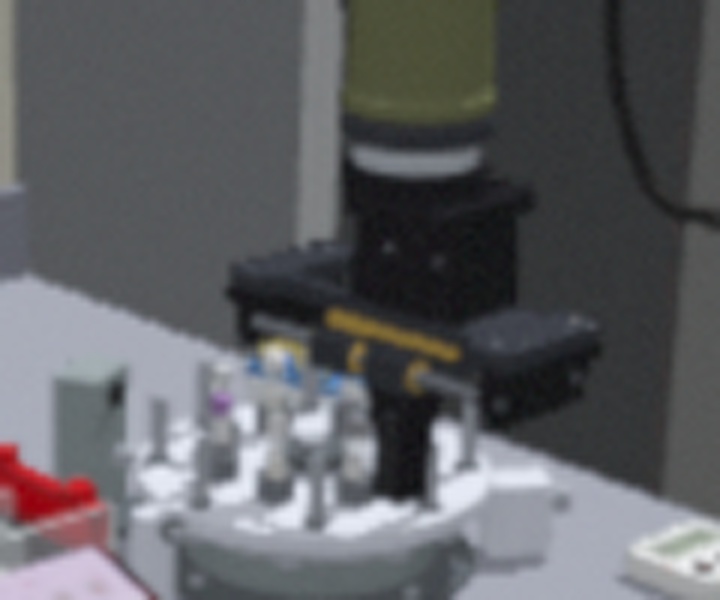

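The shut fingers at (405,470) sit just behind post 4 at (430,470). I'm approaching contact gently.

Request:
play_rows(targets="-0.3 0 0 0 0 0 -1; -0.2 0 0 0 0 0 -1; -0.1 0 0 0 0 0 -1; -0.1 0 0 0 0 0 -1")

```text
time: 17.35
position: [0.4461, -0.1482, 0.255]
tool_rot: [-2.183, -2.258, 0.001]
ft_force: [-0.3, -0.2, -0.4]
grip_width: 0.006
```

Request:
play_rows(targets="-0.1 0 0 0 0 0 -1; -0.1 0 0 0 0 0 -1")

```text
time: 17.6
position: [0.4462, -0.1503, 0.255]
tool_rot: [-2.183, -2.258, 0.001]
ft_force: [0.4, 0.5, 0.3]
grip_width: 0.005
```

Request:
play_rows(targets="-0.1 0 0 0 0 0 -1; -0.1 0 0 0 0 0 -1")

```text
time: 17.85
position: [0.4463, -0.1524, 0.255]
tool_rot: [-2.183, -2.259, 0.001]
ft_force: [0.9, -1.0, 0.3]
grip_width: -0.0
```

Request:
play_rows(targets="-0.2 -0.03 0 0 0 -0.023 -1; -0.2 -0.03 0 0 0 -0.023 -1; -0.2 -0.03 0 0 0 -0.023 -1")

```text
time: 18.23
position: [0.4457, -0.1579, 0.255]
tool_rot: [-2.096, -2.337, -0.001]
ft_force: [-0.1, 1.3, 1.2]
grip_width: 0.003
```

Request:
play_rows(targets="-0.2 -0.03 0 0 0 -0.023 -1; -0.2 -0.03 0 0 0 -0.023 -1; -0.2 -0.03 0 0 0 -0.023 -1")

```text
time: 18.6
position: [0.4455, -0.1642, 0.2549]
tool_rot: [-2.008, -2.413, -0.001]
ft_force: [-1.0, 1.7, 0.1]
grip_width: 0.002
```

```bash
cat > w.py <<'E'
from plan import *
s,p,r,a=st(); c=np.array([.5345,-.16145]); M=r.as_matrix(); F=np.array(s["ft_force"])
d=p[:2]-c
# contact face point at radius .085: line tool centre - .0145*x
post=p[:2]-M[:2,0]*.0145; 
ang=np.degrees(np.arctan2(post[1]-c[1],post[0]-c[0]))%360
print("t %.2f p %s az %.1f postang(if contact) %.1f -> q %.3f  F toolx %.2f tooly %.2f F %s r %.4f tilt %s"%(s["time"],p.round(4),a,ang,np.radians(ang-182),M[:,0]@F,M[:,1]@F,F.round(2),np.hypot(*d),M[:,2].round(4)))
E
python3 w.py
```

```text
t 18.60 p [ 0.4455 -0.1642  0.2549] az 10.5 postang(if contact) 191.2 -> q 0.160  F toolx 1.86 tooly -0.72 F [-1.04  1.7   0.13] r 0.0891 tilt [-0.0017  0.0021 -1.    ]
```

Request:
play_rows(targets="-0.2 -0.02 0 0 0 -0.023 -1; -0.2 -0.02 0 0 0 -0.023 -1; -0.2 -0.02 0 0 0 -0.023 -1")

```text
time: 18.98
position: [0.446, -0.1707, 0.2548]
tool_rot: [-1.917, -2.485, -0.001]
ft_force: [-0.5, 1.5, -0.0]
grip_width: 0.007
```

Request:
play_rows(targets="-0.2 -0.02 0 0 0 -0.023 -1; -0.2 -0.02 0 0 0 -0.023 -1")

```text
time: 19.23
position: [0.4466, -0.1747, 0.2546]
tool_rot: [-1.855, -2.53, -0.001]
ft_force: [-1.8, 3.8, 1.2]
grip_width: 0.009
```

```bash
python3 w.py
```

```text
t 19.23 p [ 0.4466 -0.1747  0.2546] az 17.5 postang(if contact) 197.9 -> q 0.278  F toolx 4.16 tooly -0.53 F [-1.76  3.81  1.16] r 0.0889 tilt [-0.0029  0.0029 -1.    ]
```

Request:
play_rows(targets="-0.2 -0.02 0 0 0 -0.023 -1; -0.2 -0.02 0 0 0 -0.023 -1")

```text
time: 19.48
position: [0.4471, -0.1764, 0.2544]
tool_rot: [-1.787, -2.571, -0.005]
ft_force: [-3.5, 7.9, 6.3]
grip_width: 0.007
```

Request:
play_rows(targets="-0.2 -0.02 0 0 0 -0.023 -1; -0.2 -0.02 0 0 0 -0.023 -1")

```text
time: 19.73
position: [0.4475, -0.1778, 0.2544]
tool_rot: [-1.717, -2.61, -0.01]
ft_force: [-4.2, 6.3, 5.8]
grip_width: 0.003
```

Request:
play_rows(targets="-0.2 -0.02 0 0 0 -0.023 -1; -0.2 -0.02 0 0 0 -0.023 -1")

```text
time: 19.98
position: [0.4479, -0.1791, 0.2544]
tool_rot: [-1.645, -2.646, -0.014]
ft_force: [-5.1, 6.1, 5.6]
grip_width: 0.005
```

```bash
python3 w.py
```

```text
t 19.98 p [ 0.4479 -0.1791  0.2544] az 26.3 postang(if contact) 200.9 -> q 0.330  F toolx 7.83 tooly -1.93 F [-5.1   6.06  5.6 ] r 0.0884 tilt [-0.0166  0.0212 -0.9996]
```

```bash
python3 plan.py .4479 -.1791 .2555 24 -1 2
```

```text
t 19.98 p [ 0.4479 -0.1791  0.2544] az 26.3 tilt z [-0.0166  0.0212 -0.9996] F [-5.1   6.06  5.6 ] g 0.005
0 -0 -0.05 -0.003 -0.013 0.02 -1; 0 -0 -0.06 -0.003 -0.013 0.019 -1
```

Request:
play_rows(targets="-0.1 -0.02 -0.05 0 -0.01 0.005 -1")

```text
time: 20.1
position: [0.4477, -0.1784, 0.2546]
tool_rot: [-1.652, -2.647, -0.009]
ft_force: [-3.3, 8.1, 2.5]
grip_width: 0.006
```

Request:
play_rows(targets="-0.15 -0.02 -0.05 0 -0.01 0 -1")

```text
time: 20.23
position: [0.4476, -0.1777, 0.2545]
tool_rot: [-1.651, -2.651, -0.004]
ft_force: [-3.3, 9.9, 2.9]
grip_width: 0.004
```

```bash
python3 w.py;python3 plan.py .4479 -.1791 .2555 24 -1 1
```

```text
t 20.23 p [ 0.4476 -0.1777  0.2545] az 26.2 postang(if contact) 200.0 -> q 0.313  F toolx 10.36 tooly 1.36 F [-3.31  9.87  2.93] r 0.0884 tilt [-0.0145  0.0117 -0.9998]
t 20.23 p [ 0.4476 -0.1777  0.2545] az 26.2 tilt z [-0.0145  0.0117 -0.9998] F [-3.31  9.87  2.93] g 0.004
-0.14 -0.04 -0.1 -0.008 -0.017 0.038 -1
```

Request:
play_rows(targets="-0.25 -0.02 -0.05 -0.003 -0.005 0.01 -1")

```text
time: 20.35
position: [0.4477, -0.1779, 0.2544]
tool_rot: [-1.661, -2.644, -0.006]
ft_force: [-5.8, 9.5, 5.9]
grip_width: 0.001
```

Request:
play_rows(targets="-0.25 -0.02 -0.05 -0.003 -0.005 0.01 -1")

```text
time: 20.48
position: [0.4477, -0.1781, 0.2545]
tool_rot: [-1.671, -2.637, -0.008]
ft_force: [-5.8, 8.7, 6.3]
grip_width: 0.001
```

```bash
python3 w.py;python3 plan.py .4479 -.1791 .2555 24 -1 1
```

```text
t 20.48 p [ 0.4477 -0.1781  0.2545] az 25.3 postang(if contact) 200.3 -> q 0.319  F toolx 10.44 tooly -1.54 F [-5.76  8.69  6.3 ] r 0.0884 tilt [-0.0139  0.0149 -0.9998]
t 20.48 p [ 0.4477 -0.1781  0.2545] az 25.3 tilt z [-0.0139  0.0149 -0.9998] F [-5.76  8.69  6.3 ] g 0.001
-0.1 -0.02 -0.1 -0.006 -0.019 0.022 -1
```

Request:
play_rows(targets="-0.3 -0.02 -0.15 -0.003 -0.005 0.005 -1")

```text
time: 20.6
position: [0.4477, -0.1785, 0.2547]
tool_rot: [-1.674, -2.633, -0.01]
ft_force: [-2.7, 8.8, -3.6]
grip_width: 0.005
```

Request:
play_rows(targets="-0.3 -0.02 -0.15 -0.003 -0.005 0.005 -1")

```text
time: 20.72
position: [0.4478, -0.1787, 0.2547]
tool_rot: [-1.677, -2.63, -0.012]
ft_force: [-1.9, 9.1, -2.9]
grip_width: 0.007
```

```bash
python3 w.py
```

```text
t 20.73 p [ 0.4478 -0.1787  0.2547] az 24.9 postang(if contact) 200.7 -> q 0.326  F toolx 8.97 tooly 2.09 F [-1.93  9.08 -2.9 ] r 0.0884 tilt [-0.0145  0.0187 -0.9997]
```

Request:
play_rows(targets="-0.4 -0.02 -0.05 -0.003 -0.005 0 -1")

```text
time: 20.85
position: [0.4481, -0.1797, 0.2544]
tool_rot: [-1.672, -2.63, -0.015]
ft_force: [-7.0, 11.5, 11.6]
grip_width: 0.003
```

Request:
play_rows(targets="-0.4 -0.02 -0.05 -0.003 -0.005 0 -1")

```text
time: 20.98
position: [0.4485, -0.1806, 0.2543]
tool_rot: [-1.667, -2.629, -0.019]
ft_force: [-8.8, 11.1, 10.1]
grip_width: 0.001
```

```bash
python3 w.py
```

```text
t 20.98 p [ 0.4485 -0.1806  0.2543] az 25.2 postang(if contact) 202.0 -> q 0.349  F toolx 14.04 tooly -3.26 F [-8.77 11.06 10.11] r 0.0881 tilt [-0.0175  0.0253 -0.9995]
```

```bash
sed -i 's/^post=.*/tip=p+M[:,2]*.170; post=tip[:2]-M[:2,0]*.0145/' w.py; python3 w.py
```

```text
t 20.98 p [ 0.4485 -0.1806  0.2543] az 25.2 postang(if contact) 198.7 -> q 0.291  F toolx 14.04 tooly -3.26 F [-8.77 11.06 10.11] r 0.0881 tilt [-0.0175  0.0253 -0.9995]
```

Request:
play_rows(targets="-0.25 -0.02 -0.14 -0.002 -0.004 0 -1")

```text
time: 21.1
position: [0.4485, -0.181, 0.2548]
tool_rot: [-1.663, -2.63, -0.02]
ft_force: [-1.7, 6.0, -4.0]
grip_width: 0.008
```

```bash
python3 w.py
```

```text
t 21.10 p [ 0.4485 -0.181   0.2548] az 25.4 postang(if contact) 198.7 -> q 0.292  F toolx 6.06 tooly 1.06 F [-1.72  6.04 -3.98] r 0.0882 tilt [-0.0183  0.0268 -0.9995]
```

Request:
play_rows(targets="-0.2 -0.02 -0.08 -0.003 -0.011 0 -1")

```text
time: 21.22
position: [0.4482, -0.1807, 0.2546]
tool_rot: [-1.663, -2.635, -0.017]
ft_force: [-5.1, 8.9, 3.0]
grip_width: 0.01
```

```bash
python3 w.py
```

```text
t 21.23 p [ 0.4482 -0.1807  0.2546] az 25.5 postang(if contact) 199.0 -> q 0.296  F toolx 10.34 tooly -0.76 F [-5.1   8.94  2.95] r 0.0884 tilt [-0.0159  0.023  -0.9996]
```

Request:
play_rows(targets="-0.2 -0.02 -0.08 -0.003 -0.011 0 -1")

```text
time: 21.35
position: [0.4479, -0.1802, 0.2545]
tool_rot: [-1.662, -2.64, -0.015]
ft_force: [-5.4, 9.6, 5.4]
grip_width: 0.006
```

```bash
python3 w.py
```

```text
t 21.35 p [ 0.4479 -0.1802  0.2545] az 25.6 postang(if contact) 199.0 -> q 0.297  F toolx 11.08 tooly -0.72 F [-5.37  9.57  5.41] r 0.0887 tilt [-0.0137  0.0197 -0.9997]
```

Request:
play_rows(targets="-0.28 -0.02 -0.1 -0.003 -0.012 0 -1")

```text
time: 21.48
position: [0.4477, -0.1801, 0.2545]
tool_rot: [-1.66, -2.645, -0.011]
ft_force: [-4.5, 8.8, 3.3]
grip_width: 0.011
```

```bash
python3 w.py
```

```text
t 21.48 p [ 0.4477 -0.1801  0.2545] az 25.8 postang(if contact) 199.4 -> q 0.303  F toolx 9.97 tooly -0.28 F [-4.55  8.8   3.27] r 0.0888 tilt [-0.0119  0.0161 -0.9998]
```

Request:
play_rows(targets="-0.28 -0.02 -0.1 -0.003 -0.012 0 -1")

```text
time: 21.6
position: [0.4475, -0.1804, 0.2545]
tool_rot: [-1.66, -2.65, -0.007]
ft_force: [-6.2, 9.1, 3.0]
grip_width: 0.005
```

```bash
python3 w.py
```

```text
t 21.60 p [ 0.4475 -0.1804  0.2545] az 25.9 postang(if contact) 200.0 -> q 0.314  F toolx 10.91 tooly -1.64 F [-6.21  9.06  3.05] r 0.0890 tilt [-0.0097  0.0117 -0.9999]
```

Request:
play_rows(targets="-0.28 -0.01 -0.1 -0.003 -0.011 0 -1; -0.28 -0.01 -0.1 -0.003 -0.011 0 -1")

```text
time: 21.85
position: [0.4474, -0.1817, 0.2545]
tool_rot: [-1.658, -2.661, 0.001]
ft_force: [-4.3, 5.4, 0.7]
grip_width: 0.006
```

```bash
python3 w.py
```

```text
t 21.85 p [ 0.4474 -0.1817  0.2545] az 26.1 postang(if contact) 201.9 -> q 0.347  F toolx 6.76 tooly -1.53 F [-4.35  5.39  0.7 ] r 0.0894 tilt [-0.0051  0.0027 -1.    ]
```

Request:
play_rows(targets="-0.28 -0.01 -0.09 -0.002 -0.009 0 -1; -0.28 -0.01 -0.09 -0.002 -0.008 0 -1")

```text
time: 22.1
position: [0.448, -0.1841, 0.2544]
tool_rot: [1.656, 2.668, -0.008]
ft_force: [-1.7, 4.6, -1.0]
grip_width: 0.006
```

```bash
python3 w.py
```

```text
t 22.10 p [ 0.448  -0.1841  0.2544] az 26.3 postang(if contact) 204.4 -> q 0.392  F toolx 4.86 tooly 0.49 F [-1.72  4.57 -0.99] r 0.0894 tilt [-0.0014 -0.0052 -1.    ]
```

Request:
play_rows(targets="-0.2 -0.02 -0.03 0 0.001 -0.01 -1; -0.2 -0.02 -0.03 0 0 -0.015 -1")

```text
time: 22.35
position: [0.449, -0.1869, 0.2544]
tool_rot: [-1.617, -2.69, 0.006]
ft_force: [-2.1, 3.6, -0.0]
grip_width: 0.003
```

```bash
python3 w.py
```

```text
t 22.35 p [ 0.449  -0.1869  0.2544] az 28.0 postang(if contact) 206.0 -> q 0.418  F toolx 4.16 tooly -0.13 F [-2.07  3.61 -0.04] r 0.0892 tilt [-0.0043 -0.0022 -1.    ]
```

Request:
play_rows(targets="-0.2 -0.02 -0.03 0 0.001 -0.02 -1; -0.2 -0.02 0 0 0 -0.02 -1")

```text
time: 22.6
position: [0.4506, -0.1913, 0.2545]
tool_rot: [-1.559, -2.724, 0.007]
ft_force: [-1.2, 1.8, -0.3]
grip_width: 0.006
```

```bash
python3 w.py
```

```text
t 22.60 p [ 0.4506 -0.1913  0.2545] az 30.4 postang(if contact) 208.9 -> q 0.469  F toolx 2.19 tooly -0.13 F [-1.22  1.82 -0.34] r 0.0891 tilt [-0.0051 -0.0021 -1.    ]
```

Request:
play_rows(targets="-0.2 -0.02 0 0 0 -0.023 -1; -0.2 -0.02 0 0 0 -0.023 -1; -0.2 -0.02 0 0 0 -0.023 -1; -0.2 -0.02 0 0 0 -0.023 -1")

```text
time: 23.1
position: [0.4546, -0.2006, 0.255]
tool_rot: [-1.426, -2.799, 0.009]
ft_force: [-0.8, 0.4, -1.3]
grip_width: 0.002
```

```bash
python3 w.py
```

```text
t 23.10 p [ 0.4546 -0.2006  0.255 ] az 36.0 postang(if contact) 215.7 -> q 0.589  F toolx 0.73 tooly -0.39 F [-0.75  0.36 -1.29] r 0.0890 tilt [-0.0034 -0.0048 -1.    ]
```

Request:
play_rows(targets="-0.15 -0.02 0 0 0 -0.018 -1; -0.15 -0.02 0 0 0 -0.018 -1")

```text
time: 23.35
position: [0.4561, -0.2037, 0.255]
tool_rot: [-1.371, -2.825, 0.01]
ft_force: [-1.1, 1.5, 0.1]
grip_width: 0.01
```

```bash
python3 w.py
```

```text
t 23.35 p [ 0.4561 -0.2037  0.255 ] az 38.2 postang(if contact) 217.9 -> q 0.626  F toolx 1.82 tooly 0.08 F [-1.06  1.49  0.11] r 0.0890 tilt [-0.0037 -0.0051 -1.    ]
```

Request:
play_rows(targets="-0.15 -0.02 0 0 0 -0.018 -1; -0.15 -0.02 0 0 0 -0.018 -1; -0.15 -0.02 0 0 0 -0.018 -1")

```text
time: 23.72
position: [0.4585, -0.208, 0.255]
tool_rot: [-1.289, -2.863, 0.01]
ft_force: [-1.7, 0.2, -1.0]
grip_width: 0.006
```

```bash
python3 w.py
```

```text
t 23.73 p [ 0.4585 -0.208   0.255 ] az 41.5 postang(if contact) 221.0 -> q 0.680  F toolx 1.23 tooly -1.13 F [-1.66  0.16 -0.97] r 0.0891 tilt [-0.0041 -0.0053 -1.    ]
```

Request:
play_rows(targets="-0.15 -0.02 0 0 0 -0.018 -1; -0.15 -0.02 0 0 0 -0.018 -1; -0.15 -0.02 0 0 0 -0.018 -1")

```text
time: 24.1
position: [0.4611, -0.2122, 0.255]
tool_rot: [-1.206, -2.899, 0.011]
ft_force: [-1.8, 0.8, -1.1]
grip_width: 0.002
```

```bash
python3 w.py
```

```text
t 24.10 p [ 0.4611 -0.2122  0.255 ] az 44.8 postang(if contact) 224.1 -> q 0.734  F toolx 1.85 tooly -0.72 F [-1.82  0.8  -1.11] r 0.0892 tilt [-0.0046 -0.0056 -1.    ]
```

Request:
play_rows(targets="-0.15 -0.02 0 0 0 -0.018 -1; -0.15 -0.02 0 0 0 -0.018 -1; -0.15 -0.02 0 0 0 -0.018 -1")

```text
time: 24.48
position: [0.464, -0.2162, 0.255]
tool_rot: [-1.121, -2.932, 0.011]
ft_force: [-1.0, -0.0, -0.6]
grip_width: 0.005
```

```bash
python3 w.py
```

```text
t 24.48 p [ 0.464  -0.2162  0.255 ] az 48.1 postang(if contact) 227.2 -> q 0.789  F toolx 0.76 tooly -0.71 F [-1.05 -0.03 -0.59] r 0.0893 tilt [-0.0048 -0.0059 -1.    ]
```

Request:
play_rows(targets="-0.15 -0.02 0 0 0 -0.018 -1; -0.15 -0.02 0 0 0 -0.018 -1")

```text
time: 24.72
position: [0.466, -0.2188, 0.255]
tool_rot: [-1.065, -2.953, 0.012]
ft_force: [-2.0, -0.2, 0.5]
grip_width: 0.007
```

```bash
python3 w.py
```

```text
t 24.73 p [ 0.466  -0.2188  0.255 ] az 50.3 postang(if contact) 229.3 -> q 0.826  F toolx 1.45 tooly -1.40 F [-2.01 -0.15  0.46] r 0.0894 tilt [-0.005  -0.0061 -1.    ]
```

Request:
play_rows(targets="-0.15 -0.02 0 0 0 -0.018 -1; -0.15 -0.02 0 0 0 -0.018 -1")

```text
time: 24.98
position: [0.4678, -0.221, 0.2549]
tool_rot: [-1.007, -2.971, 0.011]
ft_force: [-6.0, 3.0, 4.3]
grip_width: 0.008
```

```bash
python3 w.py
```

```text
t 24.98 p [ 0.4678 -0.221   0.2549] az 52.5 postang(if contact) 230.9 -> q 0.853  F toolx 6.62 tooly -1.30 F [-6.02  3.02  4.33] r 0.0894 tilt [-0.0067 -0.0051 -1.    ]
```

Request:
play_rows(targets="-0.15 -0.02 0 0 0 -0.018 -1; -0.15 -0.02 0 0 0 -0.018 -1")

```text
time: 25.22
position: [0.4687, -0.2221, 0.2549]
tool_rot: [-0.947, -2.983, 0.007]
ft_force: [-6.2, 3.5, 5.4]
grip_width: 0.006
```

```bash
python3 w.py; python3 - <<'E'
from h import *
b=ctrl.get_image("side")
cv2.imwrite("pics/side11.png",cv2.resize(b["pixels"][120:220,270:390],None,fx=6,fy=6,interpolation=cv2.INTER_CUBIC))
E
```

```text
t 25.23 p [ 0.4687 -0.2221  0.2549] az 54.8 postang(if contact) 230.9 -> q 0.854  F toolx 7.09 tooly -0.75 F [-6.16  3.48  5.4 ] r 0.0895 tilt [-1.250e-02 -7.000e-04 -9.999e-01]
```

View pics/side11.png

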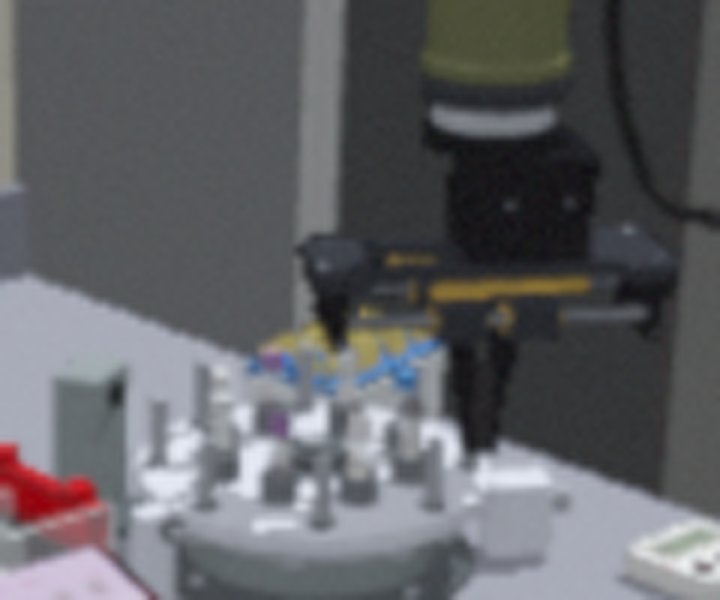

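The hard stop is felt: the tip has stalled at q≈0.853 with 7 N. I'm ramping up to 13 N.

Request:
play_rows(targets="-0.25 -0.01 -0.08 -0.001 -0.008 0 -1")

```text
time: 25.4
position: [0.4689, -0.2224, 0.255]
tool_rot: [-0.945, -2.983, 0.006]
ft_force: [-12.2, 6.4, 4.6]
grip_width: 0.004
```

```bash
python3 w.py
```

```text
t 25.40 p [ 0.4689 -0.2224  0.255 ] az 54.9 postang(if contact) 231.1 -> q 0.857  F toolx 13.67 tooly -1.84 F [-12.18   6.36   4.64] r 0.0895 tilt [-1.270e-02  2.000e-04 -9.999e-01]
```

Request:
play_rows(targets="-0.27 -0.01 -0.09 -0.001 -0.01 0 -1")

```text
time: 25.52
position: [0.4689, -0.2225, 0.2549]
tool_rot: [-0.943, -2.984, 0.005]
ft_force: [-11.4, 6.3, 7.7]
grip_width: 0.002
```

```bash
python3 w.py
```

```text
t 25.52 p [ 0.4689 -0.2225  0.2549] az 54.9 postang(if contact) 231.1 -> q 0.857  F toolx 13.02 tooly -1.38 F [-11.35   6.34   7.69] r 0.0896 tilt [-1.250e-02  7.000e-04 -9.999e-01]
```

Request:
play_rows(targets="-0.27 -0.01 -0.11 -0.001 -0.01 0 -1; -0.27 -0.01 -0.11 -0.001 -0.01 0 -1; -0.27 -0.01 -0.11 -0.001 -0.01 0 -1")

```text
time: 25.9
position: [0.4687, -0.2227, 0.2549]
tool_rot: [-0.938, -2.986, 0.003]
ft_force: [-10.9, 6.7, 5.3]
grip_width: 0.008
```

```bash
python3 w.py
```

```text
t 25.90 p [ 0.4687 -0.2227  0.2549] az 55.1 postang(if contact) 231.1 -> q 0.857  F toolx 12.81 tooly -0.72 F [-10.86   6.73   5.33] r 0.0899 tilt [-0.0116  0.0019 -0.9999]
```

Request:
play_rows(targets="-0.27 -0.01 -0.11 -0.001 -0.01 0 -1; -0.27 -0.01 -0.11 -0.001 -0.01 0 -1; -0.27 -0.01 -0.11 -0.001 -0.01 0 -1")

```text
time: 26.28
position: [0.4685, -0.223, 0.2549]
tool_rot: [-0.934, -2.988, 0.0]
ft_force: [-10.2, 6.1, 6.1]
grip_width: 0.005
```

```bash
python3 w.py
```

```text
t 26.27 p [ 0.4685 -0.223   0.2549] az 55.3 postang(if contact) 231.1 -> q 0.857  F toolx 11.91 tooly -0.86 F [-10.22   6.06   6.09] r 0.0902 tilt [-0.0106  0.0032 -0.9999]
```

Request:
play_rows(targets="-0.27 -0.01 -0.11 -0.001 -0.01 0 -1; -0.27 -0.01 -0.11 -0.001 -0.01 0 -1; -0.27 -0.01 -0.11 -0.001 -0.01 0 -1")

```text
time: 26.65
position: [0.4683, -0.2232, 0.2549]
tool_rot: [-0.929, -2.99, -0.002]
ft_force: [-10.6, 5.8, 5.4]
grip_width: 0.008
```

```bash
python3 w.py
```

```text
t 26.65 p [ 0.4683 -0.2232  0.2549] az 55.5 postang(if contact) 231.1 -> q 0.857  F toolx 12.06 tooly -1.26 F [-10.6    5.78   5.41] r 0.0905 tilt [-0.0096  0.0045 -0.9999]
```

Request:
play_rows(targets="-0.29 0.02 -0.11 0 -0.01 0 -1; -0.29 0.02 -0.11 0 -0.01 0 -1; -0.29 0.02 -0.11 0 -0.01 0 -1; -0.29 0.02 -0.11 0 -0.01 0 -1; -0.29 0.02 -0.11 0 -0.01 0 -1")

```text
time: 27.28
position: [0.4689, -0.2231, 0.2549]
tool_rot: [-0.921, -2.989, 0.001]
ft_force: [-10.9, 5.4, 6.8]
grip_width: 0.009
```

```bash
python3 w.py
```

```text
t 27.27 p [ 0.4689 -0.2231  0.2549] az 55.7 postang(if contact) 231.1 -> q 0.857  F toolx 12.08 tooly -1.71 F [-10.86   5.36   6.79] r 0.0900 tilt [-0.0133  0.0033 -0.9999]
```

Request:
play_rows(targets="-0.29 0.01 -0.11 0 -0.01 0 -1; -0.29 0.01 -0.11 0 -0.01 0 -1; -0.29 0.01 -0.11 0 -0.01 0 -1; -0.29 0.01 -0.11 0 -0.01 0 -1; -0.29 0.01 -0.11 0 -0.01 0 -1")

```text
time: 27.9
position: [0.4695, -0.223, 0.2549]
tool_rot: [-0.913, -2.989, 0.003]
ft_force: [-11.3, 5.4, 6.8]
grip_width: 0.005
```

```bash
python3 w.py
```

```text
t 27.90 p [ 0.4695 -0.223   0.2549] az 56.0 postang(if contact) 231.1 -> q 0.857  F toolx 12.47 tooly -1.83 F [-11.26   5.43   6.84] r 0.0895 tilt [-0.0165  0.0027 -0.9999]
```

Request:
play_rows(targets="-0.31 0 -0.11 0 -0.012 0 -1; -0.31 0 -0.11 0 -0.012 0 -1; -0.31 0 -0.11 0 -0.012 0 -1")

```text
time: 28.28
position: [0.4695, -0.2229, 0.2549]
tool_rot: [-0.908, -2.991, 0.005]
ft_force: [-12.3, 6.5, 7.6]
grip_width: 0.004
```

```bash
python3 w.py
```

```text
t 28.27 p [ 0.4695 -0.2229  0.2549] az 56.2 postang(if contact) 231.2 -> q 0.858  F toolx 13.95 tooly -1.49 F [-12.3    6.51   7.57] r 0.0895 tilt [-0.0163  0.0014 -0.9999]
```

Request:
play_rows(targets="-0.31 0 -0.11 0 -0.012 0 -1; -0.31 0 -0.11 0 -0.012 0 -1; -0.31 0 -0.11 0 -0.012 0 -1; -0.31 0 -0.11 0 -0.012 0 -1; -0.31 0 -0.11 0 -0.012 0 -1; -0.31 0 -0.11 0 -0.012 0 -1; -0.31 0 -0.11 0 -0.012 0 -1")

```text
time: 29.15
position: [0.4693, -0.2225, 0.2549]
tool_rot: [-0.897, -2.996, 0.009]
ft_force: [-12.6, 7.3, 8.9]
grip_width: 0.003
```

```bash
python3 w.py
```

```text
t 29.15 p [ 0.4693 -0.2225  0.2549] az 56.7 postang(if contact) 231.2 -> q 0.858  F toolx 14.63 tooly -0.93 F [-12.59   7.28   8.88] r 0.0893 tilt [-0.0156 -0.0013 -0.9999]
```

Bedded at about 12–14.5 N for more than 3 s. I'm backing off, then lifting clear.

Request:
play_rows(targets="0.1 0 0 0 0 0 -1; 0.3 0 0 0 0 0 -1; 0.5 0 0 0 0 0 -1; 0.5 0 0 0 0 0 -1; 0 0 0 0 0 0 -1; 0 0 0 0 0 0 -1")

```text
time: 29.9
position: [0.4587, -0.2144, 0.2563]
tool_rot: [-0.896, -3.003, 0.008]
ft_force: [0.0, 0.9, -0.4]
grip_width: 0.004
```

```bash
python3 w.py; python3 plan.py .4558 -.2105 .38 51 -1 6
```

```text
t 29.90 p [ 0.4587 -0.2144  0.2563] az 56.8 postang(if contact) 223.3 -> q 0.720  F toolx 0.42 tooly 0.74 F [ 0.05  0.85 -0.35] r 0.0925 tilt [-0.0091 -0.0029 -1.    ]
t 29.9 p [ 0.4587 -0.2144  0.2563] az 56.8 tilt z [-0.0091 -0.0029 -1.    ] F [ 0.05  0.85 -0.35] g 0.004
0.09 0.01 -2.06 -0.001 -0.001 0.017 -1; 0.09 0.01 -2.06 -0.001 -0.001 0.017 -1; 0.08 0.02 -2.06 -0.001 -0.001 0.017 -1; 0.08 0.02 -2.06 -0.002 -0.001 0.017 -1; 0.08 0.02 -2.06 -0.001 -0.001 0.016 -1; 0.08 0.01 -2.07 -0.002 -0.001 0.017 -1
```

Request:
play_rows(targets="0 0 -1.5 0 0 0 -1; 0 0 -2 0 0 0 -1; 0 0 -2.5 0 0 0 -1; 0 0 -2.5 0 0 0 -1; 0 0 -2.5 0 0 0 -1; 2.5 3 -1 0 0 0 -1; 2.5 3 0 0 0 0 -1; 2.5 3 0 0 0 0 -1; 2.5 3 0 0 0 0 -1; 2.5 3 0 0 0 0 -1; 2.5 3 0 0 0 0 -1; 2.5 3 0 0 0 0 -1; 2 2 0 0 0 0 -1; 0 0 0 0 0 0 -1; 0 0 0 0 0 0 -1")

```text
time: 31.78
position: [0.4243, 0.0902, 0.3956]
tool_rot: [0.907, 2.993, -0.002]
ft_force: [0.1, 0.6, -0.6]
grip_width: 0.006
```

```bash
python3 - <<'E'
from h import *
for n in("top","side"):
    d=ctrl.get_image(n); np.savez(n+"9.npz",**d)
    x0,y0,w,h=((140,140,260,140) if n=="top" else (150,150,250,150))
    cv2.imwrite(f"pics/{n}12.png",cv2.resize(d["pixels"][y0:y0+h,x0:x0+w],None,fx=3,fy=3,interpolation=cv2.INTER_CUBIC))
a=np.load("top9.npz")
Z=np.array([[pt(a,u,v)[2] for u in range(282,382)] for v in range(155,250)]); cv2.imwrite("pics/hm12.png",cv2.resize(np.clip(Z*2000,0,255).astype(np.uint8),None,fx=6,fy=6,interpolation=cv2.INTER_NEAREST))
s=ctrl.get_state();print(s["time"],s["position"],s["qd"].round(3))
E
```

```text
31.875 [0.42433352 0.09001943 0.39532415] [ 0.004  0.004  0.003  0.006 -0.001 -0.003 -0.002]
```

View pics/top12.png

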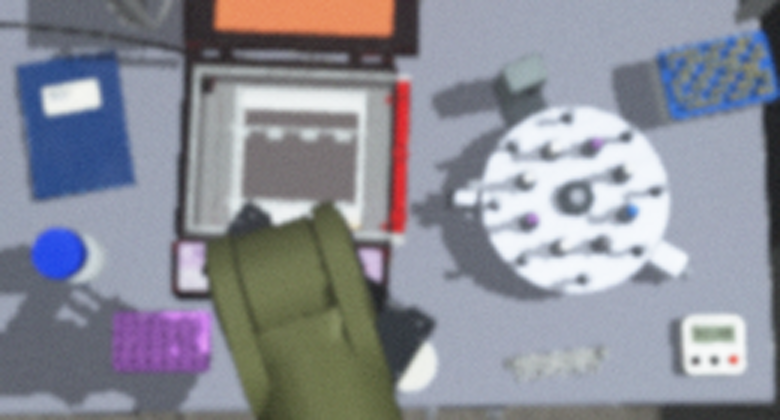

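View pics/side12.png

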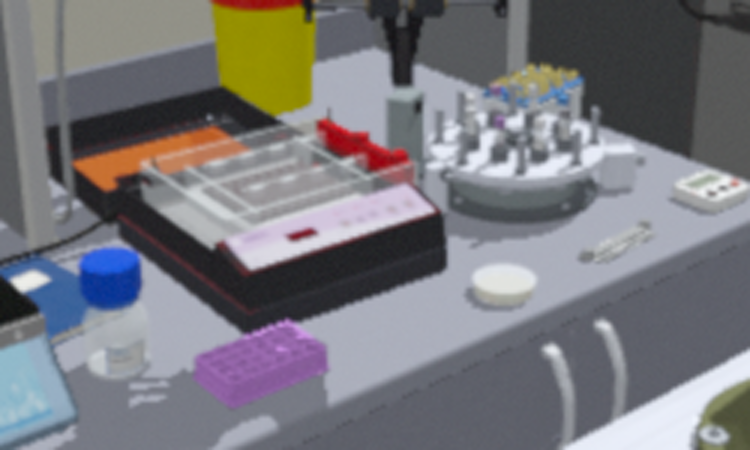

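View pics/hm12.png

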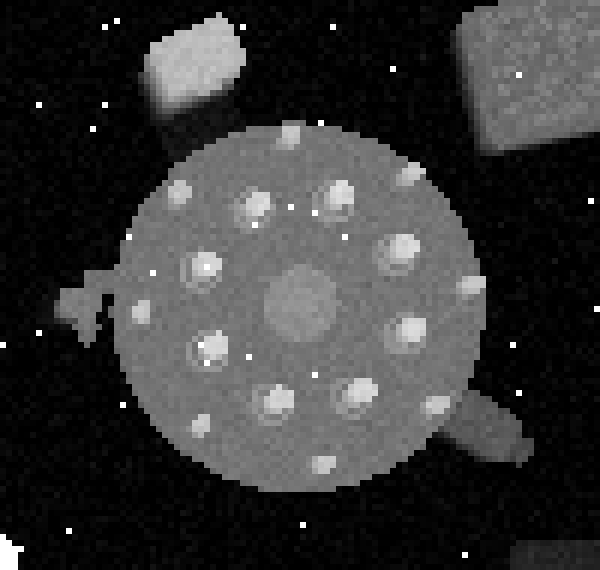

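The map shows the rim lug now at crop (100,285), against the stop block. All eight sleeves are filled, and the bystanders look unmoved. One last numeric check of the angle and the vial's tilt:

```bash
python3 - <<'E'
from h import *
from scipy.optimize import least_squares
a=np.load("top9.npz");c=np.array([.5345,-.16145])
A=np.array([[pt(a,u,v) for u in range(282,382)] for v in range(155,250)]);Z=A[...,2];r=np.hypot(A[...,0]-c[0],A[...,1]-c[1])
m=((Z>.084)&(Z<.115)&(r<.105)).astype(np.uint8);k,l,st,ce=cv2.connectedComponentsWithStats(m,connectivity=8)
po=[]
for i in range(1,k):
    if st[i,4]<5: continue
    X=ray(a,*(ce[i]+[282,155]),.097)[:2]-c; R=np.hypot(*X)
    if R<.07: X=ray(a,*(ce[i]+[282,155]),.103)[:2]-c; R=np.hypot(*X)
    an=np.degrees(np.arctan2(X[1],X[0])); off=22.5 if R>.07 else 0
    print("post" if off else "vial",R.round(4),an.round(1),round((an-off+20.5)%45,1),np.median(Z[l==i]).round(3))
a0=np.load("top0.npz")
for n,u0,v0,u1,v1 in(("bottle",145,212,175,238),("timer",364,243,392,268),("tip",355,148,402,182)):
    print(n,np.abs(a0["pixels"][v0:v1,u0:u1].astype(int)-a["pixels"][v0:v1,u0:u1]).mean().round(1))
b0=np.load("side0.npz");b=np.load("side9.npz");print("dish",np.abs(b0["pixels"][235:255,303:333].astype(int)-b["pixels"][235:255,303:333]).mean())
E
```

```text
post 0.084 4.1 2.1 0.096
post 0.0842 -41.1 1.9 0.096
post 0.0845 48.8 1.8 0.096
vial 0.0546 -18.1 2.4 0.107
vial 0.0542 27.7 3.2 0.104
vial 0.0545 -63.4 2.1 0.105
vial 0.0547 71.3 1.8 0.105
post 0.0847 -85.9 2.1 0.098
post 0.0845 93.8 1.8 0.097
vial 0.054 -108.5 2.0 0.105
vial 0.0544 116.8 2.3 0.106
vial 0.0543 -152.5 3.0 0.104
vial 0.0546 162.1 2.6 0.103
post 0.0848 -130.6 2.4 0.097
post 0.0844 138.8 1.8 0.098
post 0.0843 -176.1 1.9 0.097
bottle 6.6
timer 5.9
tip 5.4
dish 4.138888888888889
```

```bash
python3 -c "
from bench import ctrl
print(ctrl.close_job(), ctrl.get_state()['time'])"
```

```text
the job is handed in; nothing more can be done
the job is handed in; nothing more can be done
```

The vial is standing upright in the carousel's empty sleeve, and the carousel has been pushed counter-clockwise over its detent to the hard stop. The job is handed in, after about 32 s of the 72 s allowed.

- **Vial:** the first lowering touched the sleeve rim with about 3 N because the foot hung aside. I lifted, shifted about 2 mm, and it then went in without force. In the last check its top was level with the fixed vials, at about 0.105 m.
- **Push:** I pushed post 4 with the shut fingers. At the stop I held for more than 3 s; readings along the push were 12 to 14.6 N.
- **Force limit:** the largest total I read, including vertical friction on the post, was about 17.5 N. I only read the force after each short move, so a brief peak in between can't be ruled out.
- **Last pictures:** the rim lug is against the stop block. The bottle, tip box, timer and petri dish look unmoved.
- **Disagreement:** the camera fit puts the turn at about 47° (0.82 rad), while the arm's own contact estimate was 0.86 rad. That is roughly 3 mm at the post, about the arm-to-camera offset I saw earlier.

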